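# Load a washed board into a spring nest with a paddle

### The job

Take the paddle from its rest by the handle and carry the small circuit board that lies loose on its blade, level, to the spring nest: push the board against the sprung roller with the blade's step, gently and without running the roller to its end stop, lower it behind the front lips so that it lies flat and is held by the roller, and draw the blade out. Then lay the paddle back on its rest. The board is clean: never touch it with the gripper or the arm, do not tip or drop it, and leave the bottle, the bin and the spool where they are.

Things in the scene. Friction and masses are not known exactly. Their poses are not given: they have to be found in the camera images.
- board_center (a point): Centre of the loose board: green metal-backed circuit board 46 (x) x 56 (y) x 5 mm, 28-56 g, capacitors up to 9 mm high on top. Point at mid thickness, 2.5 mm above the underside; z up. Starts loose on the blade, held by friction alone, rear edge 2-7 mm before the blade's step, up to 3 mm off the blade's centre line, a little askew.
- paddle_grip (a point): Grip point, in the middle of the 250 g paddle's black handle bar (18 wide, 16 mm high, x = -85 to 35); x points to the blade's tip, z up. Centre of mass with the board within 15 mm of here. Grip it firmly, or the nose sinks.
- paddle_step (a point): On the paddle, axes as its grip point: bottom middle of the front face of the step across the blade, 107 mm ahead of the grip point and at its height. The step, 28 wide, 7 mm high, pushes the board's rear edge. Steel blade 28 wide, 4 mm thick, its flat top at this height, ends 40 mm ahead of here: a board against the step overhangs by 6 mm.
- rest: Fixed rest of the paddle; origin on the table. The paddle lies on it along +x, grip point at x -134, y 0, z 60 mm. Forked supports at x -204 to -184 and -78 to -62, with 4 mm play each side of handle and blade, cheeks 10 mm high. Beside the handle between them is free for fingers, down to a 10 mm thick plate.
- fixture: Fixed base plate of the spring nest, 200 x 100 x 12 mm; origin on the table; x points from the open front, where the blade enters, to the roller. The grey nest on it is clamped up to 15 mm forward or back along x of its nominal place; this offset is not measured: find it by feel or sight.
- nest_nominal (a point): Nominal place (true one up to 15 mm off along x) of the seated board's underside centre, 60 mm above the table; fixture's axes. Ledges at this height from |y| 20 to 36 mm; between them a 40 mm gap for the blade, free 40 mm down. Front lips on the ledges, 4 mm high, x -31 to -23; side walls 4 mm high, 62 mm apart. To draw out, blade top 4-6 mm below the ledges.
- roller_nominal (a point): Nominal centre (same offset) of the relaxed white roller, 28 mm diameter, 36 long along y, turning freely; 30 mm beyond the nest point, 14 mm above it. A board with its underside 6-9 mm above the ledges meets it well; pushed 7 mm in there, its rear edge clears the lips, 9 mm is best. As the board is lowered the roller rides on its top front edge.
- jaw (a joint): How far the sprung roller is pushed back along the fixture's x, in m: 0 relaxed, 0.0115 at its end stop, which must not be reached (stay under 0.011). It moves from 2 N on and takes 0.3 N more per mm (4.1 N at 7 mm, 5.3 N at 11 mm). With the board seated it reads about 0.004. Over 14 N between paddle and board is too rough.
- bottle: Bystander: clear bottle, 42 mm diameter, 95 mm high, origin at the underside.
- bin: Bystander: open black bin 85 x 70 x 35 mm, origin at the underside.
- spool: Bystander: metal spool 48 mm diameter, 36 mm high, origin at the underside.
Mind the look-alikes: they are no part of the job. Of the things that look like the rest, the smaller one is meant.

How it is judged:
On the way, in this order (a step that is already met when the one before it is completed fails the run):
1. the board is carried on the paddle, clear of the rest (contact force between paddle and board above 0.1 N and horizontal distance between paddle_grip and rest above 0.2 m and height (world z) of board_center above 0.066 m), for 0.2 s.
2. the board lies flat in the nest, held by the roller and free of the paddle (value of joint jaw between 0.0025 and 0.0065 m and z of board_center in the frame of fixture between 0.0605 and 0.0645 m and y of board_center in the frame of fixture between -0.006 and 0.006 m and x of board_center in the frame of fixture between -0.022 and 0.022 m and angle between board_center's own z axis and vertical below 0.06 rad and angle between the x axis of board_center and the x axis of fixture, either way round below 0.12 rad and contact force between paddle and board below 0.05 N), for 0.2 s.
At the end, for the whole second after the job is handed in: Board flat (0.06 rad, height within 2 mm), square (0.12 rad), within 6 mm of the nest's centre line, held by the roller pushed in 2.5 to 6.5 mm, free of the paddle; paddle level (0.08 rad) on its rest, within 4 mm in height, 9 mm sideways, 20 mm lengthways; both at rest (all of step 2 and z of paddle_grip in the frame of rest between 0.056 and 0.064 m and x of paddle_grip in the frame of rest between -0.154 and -0.114 m and y of paddle_grip in the frame of rest between -0.009 and 0.009 m and angle between paddle_grip's own z axis and vertical below 0.08 rad and linear speed of each of board, paddle below 0.01 m/s); the robot touches nothing.
It fails at once if gripper or arm touches the board (contact force between any of the fingers, the arm and board above 0.3 N).
It fails at once if the board is tipped by more than 0.25 rad or dropped below 50 mm above the table (angle between board_center's own z axis and vertical above 0.25 rad or height (world z) of board_center below 0.05 m).
It fails at once if the paddle pushes the board with more than 14 N (contact force between paddle and board above 14 N).
It fails at once if the roller is run to its end stop (pushed in more than 11 mm) (value of joint jaw above 0.011 m).
It fails at once if a bystander is moved by more than 15 mm (distance of any of bottle, bin, spool from where it was at the start of the episode above 0.015 m).
It also fails if it takes over 72 s, if anything falls off the work surface, if the arm or the gripper's body presses on something with over 40 N, if the wrist force passes 120 N, or if a joint passes its speed limit or range.

### The arm

A 6-joint arm with a two-finger parallel gripper is mounted at the origin on the work surface. World frame = base frame: x ahead of the robot, y to its left, z up, the work surface at z = 0. Lengths are in m, angles in rad, forces in N, time in s.
With the tool pointing down it reaches from about 0.4 to 0.825 m from the base axis. Payload 7 kg.
Tool frame: the origin (TCP) lies at the centre of the arm's flange, where the gripper is bolted on; the fingertips stand 178 mm ahead of it and the grasp point (between the pads) lies 159 mm ahead of it; x points along the fingers, z is the direction in which the jaws open and shut, and the axes are right-handed (so a half turn about x gives the same grasp; the last joint's range is limited). The gripper opens to 88 mm and grips with 3 to 60 N. Pads are 19 mm wide; open, the fingers measure 130 mm over their backs; the gripper's body (78 mm by 193 mm) begins 47 mm behind the grasp point.
Start: joints at [-0.871, 0.359, 0.012, 0, -1.224, -0.288], TCP at [0.27, -0.619, 0.405] pointing down, gripper open.
Joint ranges: [-3.07, 3.07], [-1.43, 2.12], [-1.02, 1.25], [-3.03, 1.67], [-3.05, -0], [-3.03, 3.03]. Speed limits (rad/s): [2.39, 2.39, 3.01, 3.14, 3.14, 3.14].

### API

Orientations are given as [roll, pitch, yaw] about the fixed x, y, z axes, in that order (R = Rz(yaw) Ry(pitch) Rx(roll)).
In Python, from station import telemetry, optics, job_done, finder gives the robot as it stands.
- The arm moves only by the tool play_rows, never from a script. Its argument "steps" is a list of rows, each an object of numbers: "gripper": the opening, from 0 (shut) to 1 (fully open); "tx", "ty", "tz": the shift along the tool's x, y, z in units of 25 mm (1.0 is 25 mm); "ax", "ay", "az": the turn, a rotation vector about the tool's x, y, z in units of 6 degrees (1.0 is 6 degrees). In form: [{"gripper": .., "tx": .., "ty": .., "tz": .., "ax": .., "ay": .., "az": ..}, ...]. A call has 1 to 20 rows; each row shifts and turns the commanded pose from where the row before left it, along the tool's axes as they then stand; what a row does not reach is not made up. A row lasts 1/12 s, in which the tool goes at most 41.7 mm and 7.16 degrees, less where a joint would pass 70% of its speed; a pose out of reach is approached as far as the arm can. A call is refused whole if a number of a shift passes 1 or a number of a turn 1, either way. A call with a gripper value outside its range is refused whole. The fingers move at their own pace and stop on an object; "newtons" is the grip in N (left out, the last holds). Time passes only in rows, so rows that do not move let the fingers close. It gives the time, the measured TCP pose, the force and the opening at its end, in the units of the state.
- telemetry.get_state(): the state, without advancing time (a new reading comes with each control period).
- optics.grab_frame(name): name is "scene" or "side" or "wrist"; returns the picture (384x512x3 uint8, red, green, blue); there is no depth.
- optics.calibration(name): a dict with "fx", "fy", "cx", "cy" (pixels), "k1" (the pictures are not rectified: a ray, as slopes to the right and down, at radius r is drawn at 1 + k1 r^2 times it, then the intrinsics apply), "T" (4x4, takes a point from camera to world coordinates); the wrist camera has in their place "mount" (4x4, takes a point from camera to tool coordinates, whose origin is the TCP and whose axes are the tool frame's). Camera axes: x right, y down, z forward; pixel columns grow to the right and rows downward; lengths in m; the calibration is good to about 2 mm. A picture is of the moment at which its call begins: read the wrist's pose just before it. calibration takes no time and is no camera call.
- job_done(): hands the job in, once; it reports no verdict.
Trained networks look in the newest picture that a camera, given by its name, has taken for a name from the list of things; names that differ only in an ending like _2 or _b are one class to them, and where a whole thing is asked for, a point or a joint stands for the part that bears it (a point fixed in the world has none). Each returns a list of dicts, best first, with "confidence" (0 to 1); they miss things now and then, are a little off and sometimes report something else, mostly with a low value. They report only what shows in the picture. A call takes as long as a camera call. They do not tell look-alikes from the thing itself.
- finder.look_for(query, camera): "extent" ([left, top, right, bottom] in pixels, round what is visible of it).
- finder.silhouettes(query, camera): "pixels" (384x512 bool, what is visible of it) and "extent" ([left, top, right, bottom] in pixels, round what is visible of it).
- finder.pinpoint(query, camera): "location" ([row, column] in pixels: a listed point, or the origin of a listed thing).
The state is a dict: "t": time; "q": joint angles; "qd": joint speeds; "joint_efforts": joint torques, N m; "eef_pos": TCP position; "ee_rot": TCP orientation; "force": force on the tool from outside, world axes, zero at the start; "moment": the same for the moment, N m; "width": finger opening in m.
Only numpy, scipy, OpenCV 4.12 (cv2) and the standard library are available. Lean on these libraries where they do the work, as an engineer would, in place of code of your own. Each camera call takes 0.05 s, during which the arm holds its last target.

## Working session

There is one attempt and no reset: what is moved stays moved. The work goes in short steps, Python scripts to look and compute and a tool call to move; the robot and the scene stay as the last step left them, time stands still between calls to the robot, and variables do not carry over. Pictures are saved under pics/ and viewed, and the job is handed in when it is done.

Besides the shell and the picture viewer there is one more tool, called after "Emit:" as a command line: name --argument value ..., lists and objects as JSON in quotes. play_rows: Moves the arm, as the interface text tells. Its arguments: {"type":"object","properties":{"steps":{"type":"array"},"newtons":{"type":"number"}},"required":["steps"]}

```bash
ls; mkdir -p pics
python3 - <<'E'
from station import telemetry, optics, finder
import cv2, json
print(telemetry.get_state())
for n in ["scene","side","wrist"]:
    im=optics.grab_frame(n); cv2.imwrite(f"pics/{n}0.png",im[:,:,::-1])
    print(n,optics.calibration(n))
E
```

```text
pics
{'t': 0.0, 'q': array([-8.70878457e-01,  3.59408816e-01,  1.10951989e-02, -3.34884508e-04,
       -1.22407818e+00, -2.88099340e-01]), 'qd': array([ 0.00137403, -0.00143295, -0.00039655,  0.00047633,  0.00106421,
       -0.000566  ]), 'joint_efforts': array([-1.62929398e-03, -5.82717812e+01,  2.93046552e+01,  6.99687481e+00,
        6.84214581e-03, -1.89465595e-04]), 'eef_pos': array([ 0.27011917, -0.61840694,  0.40372682]), 'ee_rot': array([0.09330978, 1.56917009, 2.07581059]), 'force': array([-0.52359288,  0.01922051, -0.03684941]), 'moment': array([ 0.00899751,  0.00227671, -0.02891999]), 'width': 0.08728628735194936}
scene {'fx': 425.0146726374775, 'fy': 425.0146726374775, 'cx': 246.08777514130975, 'cy': 199.81008654833448, 'k1': -0.11012677226935633, 'T': array([[-0.53947024,  0.56952655, -0.62017044,  1.15752109],
       [ 0.84200207,  0.36306235, -0.39902161,  0.5235422 ],
       [-0.00209286, -0.73744508, -0.67540386,  0.70189593],
       [ 0.        ,  0.        ,  0.        ,  1.        ]])}
side {'fx': 367.2630317847666, 'fy': 367.2630317847666, 'cx': 259.25777859182665, 'cy': 185.7299305082763, 'k1': 0.033402912390047564, 'T': array([[-0.84951721, -0.35443408,  0.39076463,  0.22288709],
       [-0.52709084,  0.53896599, -0.65703189,  0.70352838],
       [ 0.02226564, -0.76412836, -0.64467984,  0.64927458],
       [ 0.        ,  0.        ,  0.        ,  1.        ]])}
wrist {'fx': 280.1810917372197, 'fy': 280.1810917372197, 'cx': 254.25723177111553, 'cy': 187.6214316151283, 'k1': -0.04611747039401538, 'mount': array([[-1.81538780e-04, -2.55436185e-01,  9.66825901e-01,
         1.99381334e-02],
       [-5.14822353e-04, -9.66825765e-01, -2.55436245e-01,
         6.69258640e-02],
       [ 9.99999851e-01, -5.44115169e-04,  4.40121125e-05,
        -1.06921741e-03],
       [ 0.00000000e+00,  0.00000000e+00,  0.00000000e+00,
         1.00000000e+00]])}
```

View pics/scene0.png

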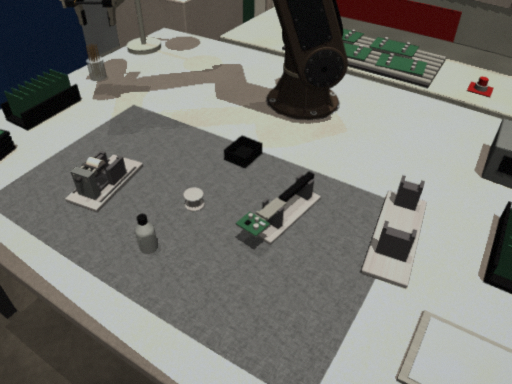

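View pics/side0.png

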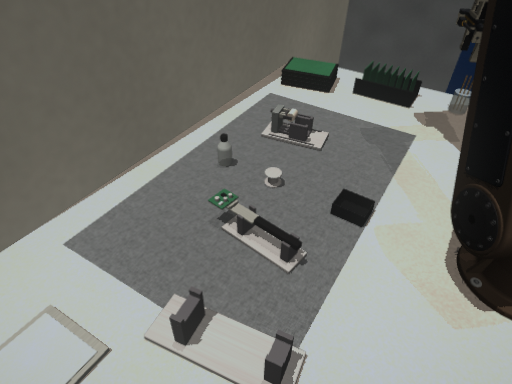

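View pics/wrist0.png

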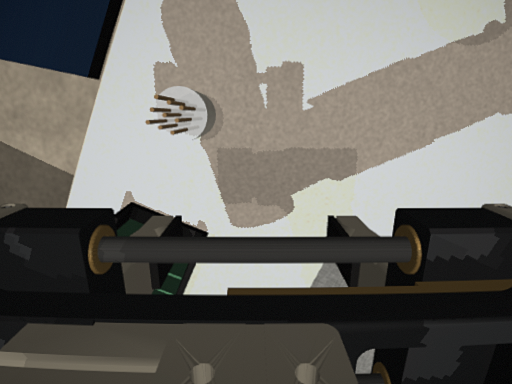

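The scene shows the paddle with the board lying on the smaller rest, scene px (285,208). The empty, larger look-alike rest is at (397,235). The nest is at (103,180), and the bottle, spool and bin are at (146,235), (193,198) and (243,151).

```bash
cat > h.py <<'E'
from station import telemetry, optics, finder
import numpy as np, cv2
from scipy.spatial.transform import Rotation as R
def Twrist(st):
    T=np.eye(4); T[:3,:3]=R.from_euler('xyz',st['ee_rot']).as_matrix(); T[:3,3]=st['eef_pos']
    return T
def cam(n,st=None):
    c=optics.calibration(n)
    T=c['T'] if 'T' in c else Twrist(st)@c['mount']
    return c,T
def ray(n,rc,st=None):
    c,T=cam(n,st)
    K=np.array([[c['fx'],0,c['cx']],[0,c['fy'],c['cy']],[0,0,1]])
    p=cv2.undistortPoints(np.array([[[rc[1],rc[0]]]],float),K,np.array([c['k1'],0,0,0.]))[0,0]
    d=T[:3,:3]@np.array([p[0],p[1],1.]); return T[:3,3],d/np.linalg.norm(d)
def onz(n,rc,z,st=None):
    o,d=ray(n,rc,st); return o+d*(z-o[2])/d[2]
def tri(rays):
    A=np.zeros((3,3));b=np.zeros(3)
    for o,d in rays:
        P=np.eye(3)-np.outer(d,d);A+=P;b+=P@o
    x=np.linalg.solve(A,b); return x,[np.linalg.norm((np.eye(3)-np.outer(d,d))@(x-o))*1000 for o,d in rays]
def proj(n,P,st=None):
    c,T=cam(n,st); p=np.linalg.inv(T)@np.append(P,1); u=p[:2]/p[2]; r2=u@u; u=u*(1+c['k1']*r2)
    return np.array([c['cx']+c['fx']*u[0],c['cy']+c['fy']*u[1]])
E
python3 - <<'E'
from h import *
np.set_printoptions(precision=4,suppress=True)
for n in ["scene","side"]:
    im=optics.grab_frame(n)
    cv2.imwrite(f"pics/{n}_crop.png",cv2.resize((im[120:270,40:360] if n=="scene" else im[80:290,190:400])[:,:,::-1],None,fx=2.4,fy=2.4,interpolation=cv2.INTER_CUBIC))
D={}
for q,z in [("board_center",.0625),("paddle_grip",.06),("paddle_step",.06),("rest",0),("fixture",0),("nest_nominal",.06),("roller_nominal",.074),("bottle",0),("bin",0),("spool",0)]:
    for n in ["scene","side"]:
        for r in finder.pinpoint(q,n)[:3]:
            print(q,n,r['confidence'],r['location'],onz(n,r['location'],z))
E
```

```text
board_center scene 0.75 [203.6, 193.3] [0.6436 0.0541 0.0625]
board_center scene 0.6 [222.0, 252.2] [0.6218 0.194  0.0625]
board_center side 0.8 [200.0, 221.2] [0.6261 0.1993 0.0625]
paddle_grip scene 0.58 [193.3, 288.3] [0.498  0.2135 0.06  ]
paddle_grip side 0.89 [224.2, 267.5] [0.4951 0.2052 0.06  ]
paddle_grip side 0.37 [203.0, 235.7] [0.5932 0.187  0.06  ]
paddle_step scene 0.77 [217.6, 264.4] [0.5945 0.2077 0.06  ]
paddle_step side 0.59 [205.2, 235.2] [0.5899 0.1938 0.06  ]
rest scene 0.92 [291.5, 381.2] [0.5966 0.4841 0.    ]
rest side 0.83 [216.0, 221.6] [0.6332 0.1926 0.    ]
rest side 0.61 [308.1, 146.2] [0.6057 0.4756 0.    ]
fixture scene 0.87 [176.4, 112.0] [ 0.6261 -0.2386  0.    ]
nest_nominal scene 0.85 [156.7, 105.3] [ 0.6242 -0.2472  0.06  ]
nest_nominal side 0.65 [123.5, 302.2] [ 0.6269 -0.227   0.06  ]
roller_nominal scene 0.81 [163.8, 98.9] [ 0.6649 -0.2223  0.074 ]
roller_nominal side 0.24 [225.4, 266.4] [0.4888 0.2214 0.074 ]
bottle scene 0.88 [246.8, 148.0] [0.7576 0.0096 0.    ]
bottle side 0.67 [161.9, 226.3] [0.7556 0.0025 0.    ]
bin scene 0.6 [157.4, 244.7] [0.3698 0.0126 0.    ]
bin side 0.77 [211.0, 350.1] [ 0.37   -0.0006  0.    ]
spool scene 0.82 [201.5, 195.3] [0.5848 0.0077 0.    ]
spool side 0.87 [182.0, 270.7] [0.5983 0.0107 0.    ]
```

View pics/scene_crop.png

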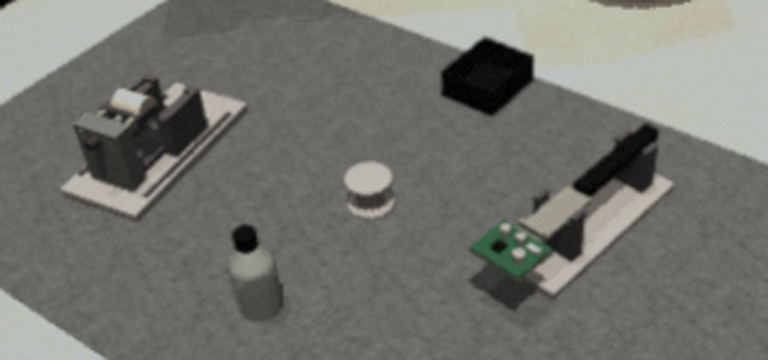

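View pics/side_crop.png

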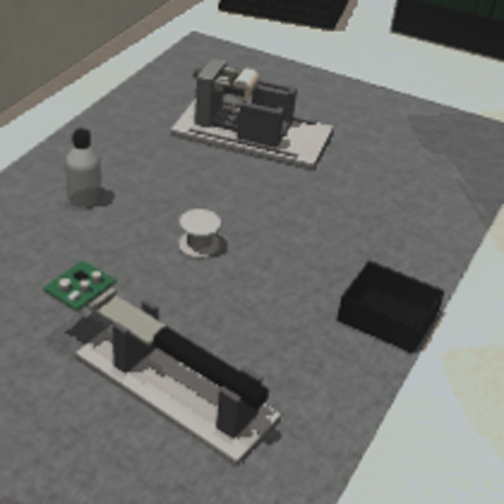

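Run:
```python
from h import *
np.set_printoptions(precision=4,suppress=True)
st=telemetry.get_state(); print(Twrist(st), st['t'])
# plate corners, from crop coords (scene): fixture plate top z=.012
for nm,p in [("front-left",(246,100)),("front-right",(180,85)),("far a",(66,187)),("far b",(137,214))]:
    rc=(120+p[1]/2.4,40+p[0]/2.4); print(nm,onz("scene",rc,.012))
for nm,p in [("rest A",(673,187)),("rest B",(552,293))]:
    rc=(120+p[1]/2.4,40+p[0]/2.4); print(nm,onz("scene",rc,.01))
for nm,p in [("f1",(332,128)),("f2",(318,166)),("f3",(173,131))]:
    rc=(80+p[1]/2.4,190+p[0]/2.4); print(nm,onz("side",rc,.012))
```

```text
[[ 0.     -0.9164 -0.4003  0.2702]
 [-0.0001 -0.4003  0.9164 -0.6186]
 [-1.      0.     -0.0001  0.4047]
 [ 0.      0.      0.      1.    ]] 1.25
front-left [ 0.5459 -0.2009  0.012 ]
front-right [ 0.5657 -0.286   0.012 ]
far a [ 0.7552 -0.2595  0.012 ]
far b [ 0.7426 -0.1655  0.012 ]
rest A [0.4194 0.2633 0.01  ]
rest B [0.6089 0.2322 0.01  ]
f1 [ 0.5606 -0.2946  0.012 ]
f2 [ 0.5387 -0.2004  0.012 ]
f3 [ 0.7363 -0.1681  0.012 ]
```

```bash
cat > plan.py <<'E'
from h import *
import json,sys
def axes(psi,):  # tool x down, tool y along world heading psi (camera side forward)
    y=np.array([np.cos(psi),np.sin(psi),0]);x=np.array([0,0,-1.]);z=np.cross(x,y)
    return np.stack([x,y,z],1)
def plan(pos,psi,n,g=1,T0=None,dec=2):
    T=Twrist(telemetry.get_state()) if T0 is None else T0.copy()
    Rt=axes(psi);out=[]
    for i in range(n):
        k=n-i
        d=T[:3,:3].T@(np.asarray(pos)-T[:3,3])/k/0.025
        w=R.from_matrix(T[:3,:3].T@Rt).as_rotvec()/k/np.radians(6)
        d=np.round(d,dec);w=np.round(w,dec)
        out.append(dict(gripper=g,**dict(zip(["tx","ty","tz","ax","ay","az"],(d.tolist()+w.tolist())))))
        T[:3,3]+=T[:3,:3]@d*0.025; T[:3,:3]=T[:3,:3]@R.from_rotvec(w*np.radians(6)).as_matrix()
    return out,T
def show(o):
    print(json.dumps([{k:v for k,v in r.items() if v!=0 or k=='gripper'} for r in o]))
E
python3 - <<'E'
from plan import *
o,T=plan([.54,.20,.42],np.radians(-9),36); m=max(max(abs(v) for v in r.values()) for r in o); print(m)
show(o[:18]);show(o[18:]);print(T)
E
```

```text
1
[{"gripper": 1, "tx": -0.02, "ty": -0.64, "tz": 0.71, "ax": -0.68}, {"gripper": 1, "tx": -0.02, "ty": -0.69, "tz": 0.67, "ax": -0.68}, {"gripper": 1, "tx": -0.02, "ty": -0.73, "tz": 0.62, "ax": -0.68}, {"gripper": 1, "tx": -0.02, "ty": -0.78, "tz": 0.56, "ax": -0.68}, {"gripper": 1, "tx": -0.02, "ty": -0.81, "tz": 0.51, "ax": -0.68}, {"gripper": 1, "tx": -0.02, "ty": -0.85, "tz": 0.45, "ax": -0.68}, {"gripper": 1, "tx": -0.02, "ty": -0.88, "tz": 0.38, "ax": -0.68}, {"gripper": 1, "tx": -0.02, "ty": -0.9, "tz": 0.32, "ax": -0.68}, {"gripper": 1, "tx": -0.02, "ty": -0.92, "tz": 0.26, "ax": -0.68}, {"gripper": 1, "tx": -0.02, "ty": -0.94, "tz": 0.19, "ax": -0.68}, {"gripper": 1, "tx": -0.02, "ty": -0.95, "tz": 0.12, "ax": -0.68}, {"gripper": 1, "tx": -0.02, "ty": -0.96, "tz": 0.05, "ax": -0.68}, {"gripper": 1, "tx": -0.02, "ty": -0.96, "tz": -0.01, "ax": -0.68}, {"gripper": 1, "tx": -0.02, "ty": -0.95, "tz": -0.08, "ax": -0.68}, {"gripper": 1, "tx": -0.02, "ty": -0.95, "tz": -0.15, "ax": -0.68}, {"gripper": 1, "tx": -0.01, "ty": -0.93, "tz": -0.22, "ax": -0.68}, {"gripper": 1, "tx": -
[... 903 characters left out ...]
"tz": -0.9, "ax": -0.69}, {"gripper": 1, "tx": -0.02, "ty": -0.25, "tz": -0.92, "ax": -0.68}, {"gripper": 1, "tx": -0.01, "ty": -0.19, "tz": -0.94, "ax": -0.69}, {"gripper": 1, "tx": -0.02, "ty": -0.12, "tz": -0.95, "ax": -0.68}, {"gripper": 1, "tx": -0.01, "ty": -0.05, "tz": -0.96, "ax": -0.69}, {"gripper": 1, "tx": -0.02, "ty": 0.02, "tz": -0.96, "ax": -0.68}, {"gripper": 1, "tx": -0.01, "ty": 0.08, "tz": -0.95, "ax": -0.69}]
[[ 2.37885727e-05  9.87730931e-01 -1.56165318e-01  5.40029596e-01]
 [-8.53718137e-05 -1.56165315e-01 -9.87730928e-01  2.00020430e-01]
 [-9.99999996e-01  3.68288254e-05  8.06094311e-05  4.19879328e-01]
 [ 0.00000000e+00  0.00000000e+00  0.00000000e+00  1.00000000e+00]]
```

Likeness list: the paddle's own rest is the small one at scene (285,208); the empty rest at (397,235) is larger, so it is the decoy. The crops show only one nest, at (103,180), and only one board on a blade, at (252,222). On the way I'll look at the nest from above.

Run:
```python
from plan import *
o,T=plan([.55,-.245,.42],np.radians(10),29,dec=1); m=max(max(abs(v) for v in r.values()) for r in o); print(m)
show(o[:15]);show(o[15:]);print(T)
```

```text
1
[{"gripper": 1, "ty": -0.6, "tz": 0.3, "ax": -1.0}, {"gripper": 1, "ty": -0.6, "tz": 0.3, "ax": -1.0}, {"gripper": 1, "ty": -0.6, "tz": 0.2, "ax": -1.0}, {"gripper": 1, "ty": -0.6, "tz": 0.1, "ax": -1.0}, {"gripper": 1, "ty": -0.6, "tz": 0.1, "ax": -0.9}, {"gripper": 1, "ty": -0.6, "ax": -1.0}, {"gripper": 1, "ty": -0.6, "tz": -0.1, "ax": -0.9}, {"gripper": 1, "ty": -0.6, "tz": -0.1, "ax": -1.0}, {"gripper": 1, "ty": -0.6, "tz": -0.2, "ax": -0.9}, {"gripper": 1, "ty": -0.6, "tz": -0.3, "ax": -1.0}, {"gripper": 1, "ty": -0.6, "tz": -0.3, "ax": -0.9}, {"gripper": 1, "ty": -0.5, "tz": -0.4, "ax": -1.0}, {"gripper": 1, "ty": -0.5, "tz": -0.4, "ax": -0.9}, {"gripper": 1, "ty": -0.5, "tz": -0.5, "ax": -1.0}, {"gripper": 1, "ty": -0.4, "tz": -0.5, "ax": -0.9}]
[{"gripper": 1, "ty": -0.4, "tz": -0.5, "ax": -1.0}, {"gripper": 1, "ty": -0.3, "tz": -0.6, "ax": -0.9}, {"gripper": 1, "tx": -0.1, "ty": -0.2, "tz": -0.6, "ax": -1.0}, {"gripper": 1, "ty": -0.2, "tz": -0.6, "ax": -0.9}, {"gripper": 1, "tx": -0.1, "ty": -0.1, "tz": -0.6, "ax": -1.0}, {"gripper": 1, "ty": -0.1, "tz": -0.7, "ax": -0.9}, {"gripper": 1, "tx": -0.1, "tz": -0.6, "ax": -1.0}, {"gripper": 1, "ty": 0.1, "tz": -0.6, "ax": -0.9}, {"gripper": 1, "tx": -0.1, "ty": 0.1, "tz": -0.6, "ax": -1.0}, {"gripper": 1, "ty": 0.2, "tz": -0.6, "ax": -0.9}, {"gripper": 1, "tx": -0.1, "ty": 0.3, "tz": -0.6, "ax": -1.0}, {"gripper": 1, "ty": 0.3, "tz": -0.6, "ax": -0.9}, {"gripper": 1, "tx": -0.1, "ty": 0.4, "tz": -0.6, "ax": -1.0}, {"gripper": 1, "ty": 0.5, "tz": -0.5, "ax": -0.9}]
[[ 2.37885727e-05  9.85420928e-01  1.70134046e-01  5.49992960e-01]
 [-8.53718137e-05  1.70134048e-01 -9.85420925e-01 -2.44128152e-01]
 [-9.99999996e-01  8.91710519e-06  8.81744181e-05  4.19667483e-01]
 [ 0.00000000e+00  0.00000000e+00  0.00000000e+00  1.00000000e+00]]
```

Emit:
play_rows --steps '[{"gripper": 1,"ty": -0.6,"tz": 0.3,"ax": -1},{"gripper": 1,"ty": -0.6,"tz": 0.3,"ax": -1},{"gripper": 1,"ty": -0.6,"tz": 0.2,"ax": -1},{"gripper": 1,"ty": -0.6,"tz": 0.1,"ax": -1},{"gripper": 1,"ty": -0.6,"tz": 0.1,"ax": -0.9},{"gripper": 1,"ty": -0.6,"ax": -1},{"gripper": 1,"ty": -0.6,"tz": -0.1,"ax": -0.9},{"gripper": 1,"ty": -0.6,"tz": -0.1,"ax": -1},{"gripper": 1,"ty": -0.6,"tz": -0.2,"ax": -0.9},{"gripper": 1,"ty": -0.6,"tz": -0.3,"ax": -1},{"gripper": 1,"ty": -0.6,"tz": -0.3,"ax": -0.9},{"gripper": 1,"ty": -0.5,"tz": -0.4,"ax": -1},{"gripper": 1,"ty": -0.5,"tz": -0.4,"ax": -0.9},{"gripper": 1,"ty": -0.5,"tz": -0.5,"ax": -1},{"gripper": 1,"ty": -0.4,"tz": -0.5,"ax": -0.9}]'

```text
invalid input
```

Emit:
play_rows --steps '[{"gripper": 1,"ty": -0.4,"tz": -0.5,"ax": -1},{"gripper": 1,"ty": -0.3,"tz": -0.6,"ax": -0.9},{"gripper": 1,"tx": -0.1,"ty": -0.2,"tz": -0.6,"ax": -1},{"gripper": 1,"ty": -0.2,"tz": -0.6,"ax": -0.9},{"gripper": 1,"tx": -0.1,"ty": -0.1,"tz": -0.6,"ax": -1},{"gripper": 1,"ty": -0.1,"tz": -0.7,"ax": -0.9},{"gripper": 1,"tx": -0.1,"tz": -0.6,"ax": -1},{"gripper": 1,"ty": 0.1,"tz": -0.6,"ax": -0.9},{"gripper": 1,"tx": -0.1,"ty": 0.1,"tz": -0.6,"ax": -1},{"gripper": 1,"ty": 0.2,"tz": -0.6,"ax": -0.9},{"gripper": 1,"tx": -0.1,"ty": 0.3,"tz": -0.6,"ax": -1},{"gripper": 1,"ty": 0.3,"tz": -0.6,"ax": -0.9},{"gripper": 1,"tx": -0.1,"ty": 0.4,"tz": -0.6,"ax": -1},{"gripper": 1,"ty": 0.5,"tz": -0.5,"ax": -0.9},{"gripper": 1},{"gripper": 1}]'

```text
invalid input
```

Run:
```python
from h import *
np.set_printoptions(precision=4,suppress=True)
st=telemetry.get_state(); im=optics.grab_frame("wrist"); cv2.imwrite("pics/wn1.png",cv2.resize(im[:,:,::-1],None,fx=1.5,fy=1.5))
print(st['t'],st['q'],Twrist(st)); np.save("wn1.npy",im)
for q,z in [("fixture",0),("nest_nominal",.06),("roller_nominal",.074)]:
    for r in finder.pinpoint(q,"wrist")[:2]: print(q,r['confidence'],r['location'],onz("wrist",r['location'],z,st))
```

```text
1.25 [-0.8709  0.3586  0.0119  0.     -1.2241 -0.2881] [[ 0.     -0.9164 -0.4003  0.2702]
 [-0.0001 -0.4003  0.9164 -0.6186]
 [-1.      0.     -0.0001  0.4047]
 [ 0.      0.      0.      1.    ]]
```

View pics/wn1.png

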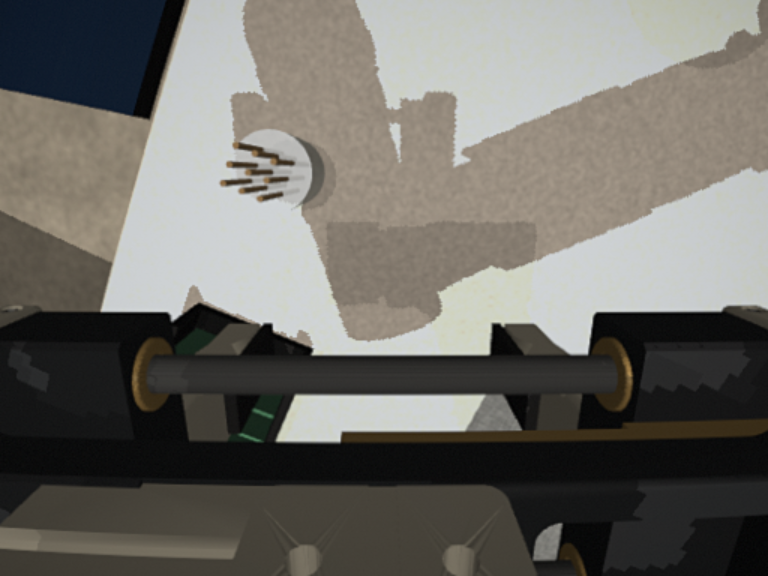

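The calls were refused as "invalid input", so the arm hasn't moved. I'll try one row with every key given.

Emit:
play_rows --steps '[{"gripper": 1,"tx": 0,"ty": -0.6,"tz": 0.3,"ax": -1,"ay": 0,"az": 0}]'

```text
t: 1.53
eef_pos: [0.2798, -0.6068, 0.4043]
ee_rot: [1.047, 1.57, 3.131]
force: [0.8, 0.2, -0.4]
width: 0.0878
```

Emit:
play_rows --steps '[{"gripper": 1,"tx": 0,"ty": -0.6,"tz": 0.3,"ax": -1,"ay": 0,"az": 0},{"gripper": 1,"tx": 0,"ty": -0.6,"tz": 0.2,"ax": -1,"ay": 0,"az": 0},{"gripper": 1,"tx": 0,"ty": -0.6,"tz": 0.1,"ax": -1,"ay": 0,"az": 0},{"gripper": 1,"tx": 0,"ty": -0.6,"tz": 0.1,"ax": -0.9,"ay": 0,"az": 0},{"gripper": 1,"tx": 0,"ty": -0.6,"tz": 0,"ax": -1,"ay": 0,"az": 0},{"gripper": 1,"tx": 0,"ty": -0.6,"tz": -0.1,"ax": -0.9,"ay": 0,"az": 0},{"gripper": 1,"tx": 0,"ty": -0.6,"tz": -0.1,"ax": -1,"ay": 0,"az": 0},{"gripper": 1,"tx": 0,"ty": -0.6,"tz": -0.2,"ax": -0.9,"ay": 0,"az": 0},{"gripper": 1,"tx": 0,"ty": -0.6,"tz": -0.3,"ax": -1,"ay": 0,"az": 0},{"gripper": 1,"tx": 0,"ty": -0.6,"tz": -0.3,"ax": -0.9,"ay": 0,"az": 0},{"gripper": 1,"tx": 0,"ty": -0.5,"tz": -0.4,"ax": -1,"ay": 0,"az": 0},{"gripper": 1,"tx": 0,"ty": -0.5,"tz": -0.4,"ax": -0.9,"ay": 0,"az": 0},{"gripper": 1,"tx": 0,"ty": -0.5,"tz": -0.5,"ax": -1,"ay": 0,"az": 0},{"gripper": 1,"tx": 0,"ty": -0.4,"tz": -0.5,"ax": -0.9,"ay": 0,"az": 0}]'

```text
t: 2.7
eef_pos: [0.4156, -0.4266, 0.4048]
ee_rot: [2.486, 1.571, -0.302]
force: [-0.5, -0.2, 0.7]
width: 0.0876
```

Emit:
play_rows --steps '[{"gripper": 1,"tx": 0,"ty": -0.4,"tz": -0.5,"ax": -1,"ay": 0,"az": 0},{"gripper": 1,"tx": 0,"ty": -0.3,"tz": -0.6,"ax": -0.9,"ay": 0,"az": 0},{"gripper": 1,"tx": -0.1,"ty": -0.2,"tz": -0.6,"ax": -1,"ay": 0,"az": 0},{"gripper": 1,"tx": 0,"ty": -0.2,"tz": -0.6,"ax": -0.9,"ay": 0,"az": 0},{"gripper": 1,"tx": -0.1,"ty": -0.1,"tz": -0.6,"ax": -1,"ay": 0,"az": 0},{"gripper": 1,"tx": 0,"ty": -0.1,"tz": -0.7,"ax": -0.9,"ay": 0,"az": 0},{"gripper": 1,"tx": -0.1,"ty": 0,"tz": -0.6,"ax": -1,"ay": 0,"az": 0},{"gripper": 1,"tx": 0,"ty": 0.1,"tz": -0.6,"ax": -0.9,"ay": 0,"az": 0},{"gripper": 1,"tx": -0.1,"ty": 0.1,"tz": -0.6,"ax": -1,"ay": 0,"az": 0},{"gripper": 1,"tx": 0,"ty": 0.2,"tz": -0.6,"ax": -0.9,"ay": 0,"az": 0},{"gripper": 1,"tx": -0.1,"ty": 0.3,"tz": -0.6,"ax": -1,"ay": 0,"az": 0},{"gripper": 1,"tx": 0,"ty": 0.3,"tz": -0.6,"ax": -0.9,"ay": 0,"az": 0},{"gripper": 1,"tx": -0.1,"ty": 0.4,"tz": -0.6,"ax": -1,"ay": 0,"az": 0},{"gripper": 1,"tx": 0,"ty": 0.5,"tz": -0.5,"ax": -0.9,"ay": 0,"az": 0},{"gripper": 1,"tx": 0,"ty": 0,"tz": 0,"ax": 0,"ay": 0,"az": 0},{"gripper": 1,"tx": 0,"ty": 0,"tz": 0,"ax": 0,"ay": 0,"az": 0}]'

```text
t: 4.03
eef_pos: [0.5504, -0.2435, 0.4195]
ee_rot: [-1.801, 1.571, 3.082]
force: [0.9, 0.3, -0.9]
width: 0.0876
```

Run:
```python
from h import *
np.set_printoptions(precision=4,suppress=True)
st=telemetry.get_state(); im=optics.grab_frame("wrist"); cv2.imwrite("pics/wn2.png",cv2.resize(im[:,:,::-1],None,fx=1.5,fy=1.5))
print(st['t'],st['q'],Twrist(st)); np.savez("wn2.npz",im=im,**{k:st[k] for k in('eef_pos','ee_rot')})
for q,z in [("fixture",0),("nest_nominal",.06),("roller_nominal",.074)]:
    for r in finder.pinpoint(q,"wrist")[:2]: print(q,r['confidence'],r['location'],onz("wrist",r['location'],z,st))
```

```text
4.0333 [-0.0922  0.2302 -0.1338  0.     -1.207   1.8343] [[-0.0002  0.9854  0.1705  0.5504]
 [ 0.      0.1705 -0.9854 -0.2435]
 [-1.     -0.0002 -0.      0.4195]
 [ 0.      0.      0.      1.    ]]
```

View pics/wn2.png

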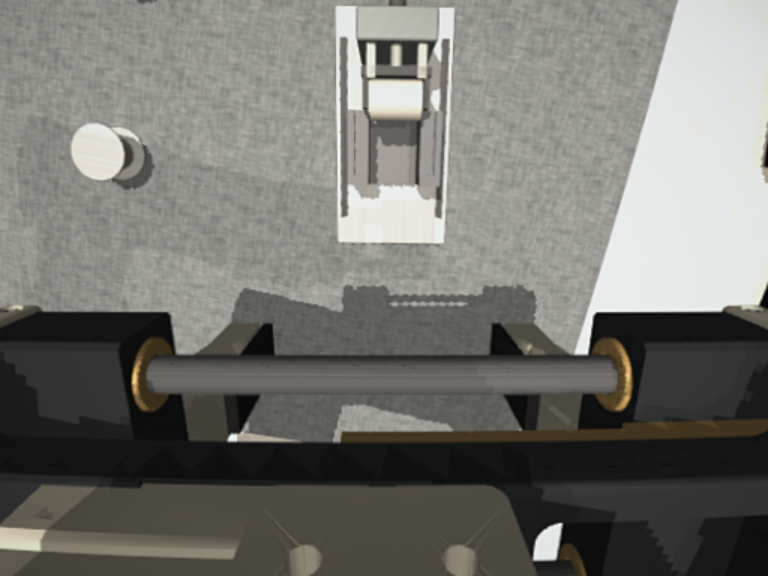

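The wrist picture shows the nest from above, roller near (395,98) and the fixture's front edge at row 242 from column 338 to 444. It is already nearly aligned with heading 10°. I'll enlarge it to measure.

Run:
```python
from h import *
np.set_printoptions(precision=4,suppress=True)
d=np.load("wn2.npz"); st={k:d[k] for k in('eef_pos','ee_rot')}
c=cv2.resize(d['im'][0:170,205:320,::-1],None,fx=4.5,fy=4.5,interpolation=cv2.INTER_CUBIC)
c=cv2.convertScaleAbs(c,alpha=1.3,beta=25)
for i in range(0,170,10): cv2.putText(c,str(i),(0,int(i*4.5)+4),0,.35,(0,0,255),1); 
c=c[:600] if False else c
cv2.imwrite("pics/nestcrop.png",cv2.resize(c,None,fx=.78,fy=.78,interpolation=cv2.INTER_AREA))
for nm,p in [("FL",(338,242)),("FR",(444,242)),("BL",(335,6)),("BR",(455,8))]:
    print(nm,onz("wrist",(p[1]/1.5,p[0]/1.5),.012,st))
print("spool top",onz("wrist",(153/1.5,98/1.5),.036,st))
```

```text
FL [ 0.5494 -0.2032  0.012 ]
FR [ 0.5662 -0.3005  0.012 ]
BL [ 0.7448 -0.1715  0.012 ]
BR [ 0.7604 -0.2698  0.012 ]
spool top [0.5953 0.0079 0.036 ]
```

View pics/nestcrop.png

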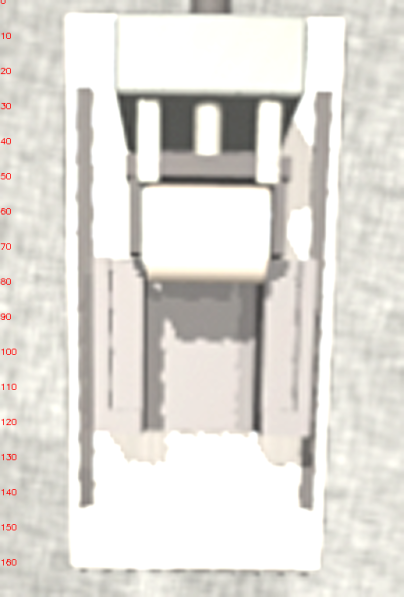

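```bash
cat >> h.py <<'E'
FX=np.array([.6552,-.2363,0]);FYAW=np.radians(9.2)
def tofx(P):
    c,s=np.cos(FYAW),np.sin(FYAW); d=np.asarray(P)-FX
    return np.array([c*d[0]+s*d[1],-s*d[0]+c*d[1],d[2]])
def fromfx(p):
    c,s=np.cos(FYAW),np.sin(FYAW); return FX+np.array([c*p[0]-s*p[1],s*p[0]+c*p[1],p[2]])
E
python3 - <<'E'
from h import *
np.set_printoptions(precision=1,suppress=True)
d=np.load("wn2.npz"); st={k:d[k] for k in('eef_pos','ee_rot')}
def m(r,cc,z): return tofx(onz("wrist",(r,205+cc/3.51),z,st))*1000
print("ledgefront r122 z60,64",m(122.5,130,.06),m(122.5,130,.064))
print("r117",m(117,130,.064)); print("ledge back r74",m(74,100,.064),m(74,315,.064))
print("ledge inner edges r110",m(110,147,.06),m(110,262,.06))
print("roller front r79",m(79,205,.074),"back r53",m(53,205,.074), "L,R",m(65,142,.088),m(65,271,.088))
print("housing top",m(27,117,.09),m(27,303,.09),m(4,210,.09))
# predicted roller silhouette for given offset
T=Twrist(st)@optics.calibration("wrist")['mount']
for off in (-15,-10,-5,0,5,10,15):
    rows=[]
    for a in np.linspace(0,2*np.pi,73):
        rows.append(proj("wrist",fromfx(np.array([.03+off/1000+.014*np.cos(a),0,.074+.014*np.sin(a)])),st)[1])
    ll=[proj("wrist",fromfx(np.array([x/1000+off/1000,.025,z])),st)[1] for x,z in((-31,.064),(-23,.064),(-23,.06),(-31,.06))]
    print(off,"roller rows",np.array([min(rows),max(rows)]),"lips rows",np.array(ll))
E
```

```text
ledgefront r122 z60,64 [-44.5  24.2  60. ] [-44.3  24.   64. ]
r117 [-38.1  24.   64. ]
ledge back r74 [ 9.2 33.7 64. ] [ 10.  -35.4  64. ]
ledge inner edges r110 [-30.1  18.5  60. ] [-29.6 -19.9  60. ]
roller front r79 [ 3.   0.2 74. ] back r53 [29.7  0.6 74. ] L,R [15.1 19.5 88. ] [ 15.5 -18.7  88. ]
housing top [50.9 26.7 90. ] [ 51.5 -26.6  90. ] [72.3  0.4 90. ]
-15 roller rows [53.4 81. ] lips rows [123.9 116.9 116.9 123.8]
-10 roller rows [48.4 76.2] lips rows [119.6 112.5 112.5 119.5]
-5 roller rows [43.4 71.4] lips rows [115.2 108.1 108.1 115.2]
0 roller rows [38.3 66.6] lips rows [110.7 103.6 103.7 110.8]
5 roller rows [33.2 61.8] lips rows [106.3  99.1  99.3 106.4]
10 roller rows [28.1 56.9] lips rows [101.8  94.6  94.8 101.9]
15 roller rows [22.9 52. ] lips rows [97.3 90.  90.3 97.5]
```

The lips (rows 122.5/116.5) and the roller (rows 53–79) agree: the nest is clamped about 13.7 mm towards the front. Next I look at the paddle.

Run:
```python
from plan import *
o,T=plan([.54,.20,.42],np.radians(-9),19,dec=1)
for r in o: print(list(r.values()))
```

```text
[1, -0.0, 0.1, -0.9, 0.2, 0.0, 0.0]
[1, -0.0, 0.1, -0.9, 0.2, 0.0, 0.0]
[1, -0.0, 0.1, -0.9, 0.2, 0.0, 0.0]
[1, -0.0, 0.1, -0.9, 0.2, 0.0, 0.0]
[1, -0.0, 0.1, -0.9, 0.2, 0.0, 0.0]
[1, -0.0, 0.0, -0.9, 0.2, 0.0, 0.0]
[1, -0.0, 0.0, -1.0, 0.1, 0.0, 0.0]
[1, -0.0, 0.0, -0.9, 0.2, 0.0, 0.0]
[1, -0.0, -0.0, -1.0, 0.1, 0.0, 0.0]
[1, -0.0, -0.0, -0.9, 0.2, 0.0, 0.0]
[1, -0.0, -0.0, -1.0, 0.1, 0.0, 0.0]
[1, -0.0, -0.1, -0.9, 0.2, 0.0, 0.0]
[1, -0.0, -0.1, -0.9, 0.1, 0.0, 0.0]
[1, -0.0, -0.1, -1.0, 0.2, 0.0, 0.0]
[1, -0.0, -0.1, -0.9, 0.1, 0.0, 0.0]
[1, -0.0, -0.1, -1.0, 0.2, 0.0, 0.0]
[1, -0.0, -0.1, -0.9, 0.1, 0.0, 0.0]
[1, -0.0, -0.1, -1.0, 0.2, 0.0, 0.0]
[1, -0.0, -0.1, -0.9, 0.1, 0.0, 0.0]
```

Emit:
play_rows --steps '[{"gripper": 1,"tx": 0,"ty": 0.1,"tz": -0.9,"ax": 0.2,"ay": 0,"az": 0},{"gripper": 1,"tx": 0,"ty": 0.1,"tz": -0.9,"ax": 0.2,"ay": 0,"az": 0},{"gripper": 1,"tx": 0,"ty": 0.1,"tz": -0.9,"ax": 0.2,"ay": 0,"az": 0},{"gripper": 1,"tx": 0,"ty": 0.1,"tz": -0.9,"ax": 0.2,"ay": 0,"az": 0},{"gripper": 1,"tx": 0,"ty": 0.1,"tz": -0.9,"ax": 0.2,"ay": 0,"az": 0},{"gripper": 1,"tx": 0,"ty": 0,"tz": -0.9,"ax": 0.2,"ay": 0,"az": 0},{"gripper": 1,"tx": 0,"ty": 0,"tz": -1,"ax": 0.1,"ay": 0,"az": 0},{"gripper": 1,"tx": 0,"ty": 0,"tz": -0.9,"ax": 0.2,"ay": 0,"az": 0},{"gripper": 1,"tx": 0,"ty": 0,"tz": -1,"ax": 0.1,"ay": 0,"az": 0},{"gripper": 1,"tx": 0,"ty": 0,"tz": -0.9,"ax": 0.2,"ay": 0,"az": 0},{"gripper": 1,"tx": 0,"ty": 0,"tz": -1,"ax": 0.1,"ay": 0,"az": 0},{"gripper": 1,"tx": 0,"ty": -0.1,"tz": -0.9,"ax": 0.2,"ay": 0,"az": 0},{"gripper": 1,"tx": 0,"ty": -0.1,"tz": -0.9,"ax": 0.1,"ay": 0,"az": 0},{"gripper": 1,"tx": 0,"ty": -0.1,"tz": -1,"ax": 0.2,"ay": 0,"az": 0},{"gripper": 1,"tx": 0,"ty": -0.1,"tz": -0.9,"ax": 0.1,"ay": 0,"az": 0},{"gripper": 1,"tx": 0,"ty": -0.1,"tz": -1,"ax": 0.2,"ay": 0,"az": 0},{"gripper": 1,"tx": 0,"ty": -0.1,"tz": -0.9,"ax": 0.1,"ay": 0,"az": 0},{"gripper": 1,"tx": 0,"ty": -0.1,"tz": -1,"ax": 0.2,"ay": 0,"az": 0},{"gripper": 1,"tx": 0,"ty": -0.1,"tz": -0.9,"ax": 0.1,"ay": 0,"az": 0},{"gripper": 1,"tx": 0,"ty": 0,"tz": 0,"ax": 0,"ay": 0,"az": 0}]'

```text
t: 5.9
eef_pos: [0.541, 0.2023, 0.4195]
ee_rot: [2.582, 1.57, 0.858]
force: [-0.2, 0.2, -0.2]
width: 0.0876
```

Emit:
play_rows --steps '[{"gripper": 1,"tx": 0,"ty": 0,"tz": 0,"ax": 0,"ay": 0,"az": 0},{"gripper": 1,"tx": 0,"ty": 0,"tz": 0,"ax": 0,"ay": 0,"az": 0}]'

```text
t: 6.07
eef_pos: [0.5406, 0.1992, 0.4196]
ee_rot: [-0.657, 1.57, -2.382]
force: [0.1, -1.2, 0.1]
width: 0.0878
```

Run:
```python
from h import *
np.set_printoptions(precision=4,suppress=True)
st=telemetry.get_state(); im=optics.grab_frame("wrist"); 
print(st['t'],st['q'],Twrist(st)); np.savez("wp1.npz",im=im,**{k:st[k] for k in('eef_pos','ee_rot')})
cv2.imwrite("pics/wp1.png",cv2.resize(im[:,:,::-1],None,fx=1.5,fy=1.5))
for q,z in [("board_center",.0625),("paddle_grip",.06),("paddle_step",.06),("rest",0)]:
    for r in finder.pinpoint(q,"wrist")[:2]: print(q,r['confidence'],r['location'],onz("wrist",r['location'],z,st))
```

```text
6.0667 [ 0.6924  0.1876 -0.1886  0.     -1.195   0.7241] [[-0.0003  0.9881 -0.1537  0.5406]
 [-0.0003 -0.1537 -0.9881  0.1992]
 [-1.     -0.0002  0.0003  0.4196]
 [ 0.      0.      0.      1.    ]]
board_center 0.89 [97.5, 246.8] [0.6296 0.1939 0.0625]
paddle_grip 0.69 [211.9, 248.0] [0.4909 0.215  0.06  ]
paddle_step 0.85 [123.7, 250.7] [0.5995 0.1942 0.06  ]
paddle_step 0.73 [105.9, 381.7] [0.5968 0.0383 0.06  ]
```

View pics/wp1.png

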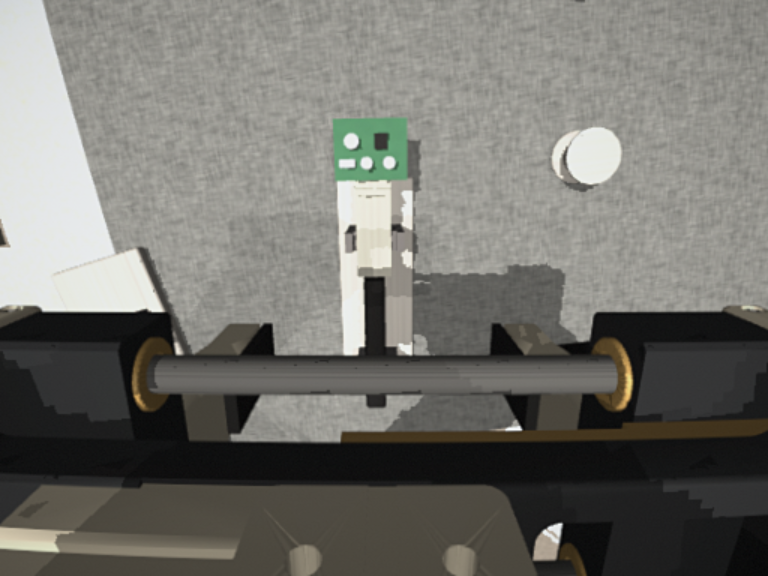

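The paddle is in view: board centre near (370,150), step near row 185–195, handle front end at row 277 with columns 365–384. It points almost straight up the picture.

Run:
```python
from h import *
np.set_printoptions(precision=4,suppress=True)
d=np.load("wp1.npz"); st={k:d[k] for k in('eef_pos','ee_rot')}
im=d['im']
c=cv2.resize(im[70:240,205:290,::-1],None,fx=4.4,fy=4.4,interpolation=cv2.INTER_CUBIC)
c=c[:,:]; 
for i in range(70,240,10): cv2.putText(c,str(i),(0,int((i-70)*4.4)+4),0,.4,(0,0,255),1)
for i in range(205,290,10): cv2.putText(c,str(i),(int((i-205)*4.4),10),0,.35,(255,0,0),1)
c=np.hstack([c[:380],c[368:]]); cv2.imwrite("pics/pcrop.png",c)
g=im.astype(int).sum(2)
for r in (188,195,205,215,225): # handle dark
    seg=np.where(g[r,225:275]<120)[0]+225; print(r,seg.min() if len(seg) else None,seg.max() if len(seg) else None)
```

```text
188 243 255
195 244 255
205 244 255
215 244 255
225 244 255
```

View pics/pcrop.png

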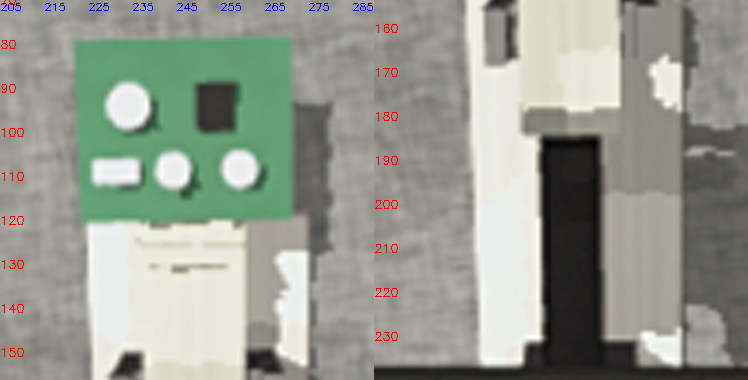

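Run:
```python
from h import *
np.set_printoptions(precision=4,suppress=True)
d=np.load("wp1.npz"); st={k:d[k] for k in('eef_pos','ee_rot')}
w=lambda r,c,z:onz("wrist",(r,c),z,st)
h1=w(186,249.7,.068);h2=w(225,249.8,.068)
b1=w(140,246.2,.06);b2=w(165,247.5,.06)
print("handle",h1,h2,np.degrees(np.arctan2(*(h1-h2)[1::-1])),"front z68",w(184.5,249.7,.068))
print("blade",b1,b2)
for r,c in((79,220.5),(79,270),(119.5,221.5),(119.5,270)): print("board",w(r,c,.065))
print("step cand rows 125,131",w(125.5,246,.067),w(131,246,.067),w(125.5,246,.060))
# rest fork & plate
print("plate L/R r200", w(200,205+ (475-374)/4.4,.01), w(200,205+(683-374)/4.4,.01),"r100-130",w(135,205+88/4.4,.01),w(135,205+310/4.4,.01))
print("front fork rows 150..169 ",w(150,230,.07),w(169,232,.07))
bl=w(145,246.4,.06); 
print("overall yaw", np.degrees(np.arctan2(*(b1-h2)[1::-1])))
```

```text
handle [0.5264 0.207  0.068 ] [0.4759 0.2149 0.068 ] -8.969782196217682 front z68 [0.5283 0.2067 0.068 ]
blade [0.5814 0.2026 0.06  ] [0.5511 0.2059 0.06  ]
board [0.6539 0.22   0.065 ]
board [0.6452 0.1648 0.065 ]
board [0.6097 0.2269 0.065 ]
board [0.601  0.1712 0.065 ]
step cand rows 125,131 [0.5986 0.1998 0.067 ] [0.5923 0.2008 0.067 ] [0.5983 0.2    0.06  ]
plate L/R r200 [0.4959 0.2449 0.01  ] [0.4853 0.1769 0.01  ] r100-130 [0.5884 0.2323 0.01  ] [0.5777 0.1639 0.01  ]
front fork rows 150..169  [0.5737 0.2228 0.07  ] [0.5509 0.2245 0.07  ]
overall yaw -6.700612037154635
```

Emit:
play_rows --steps '[{"gripper": 1,"tx": 0.5,"ty": -0.5,"tz": -0.05,"ax": -0.14,"ay": 0,"az": 0},{"gripper": 1,"tx": 0.9,"ty": -0.5,"tz": -0.05,"ax": 0,"ay": 0,"az": 0},{"gripper": 1,"tx": 0.9,"ty": -0.5,"tz": -0.05,"ax": 0,"ay": 0,"az": 0},{"gripper": 1,"tx": 0.9,"ty": -0.43,"tz": -0.05,"ax": 0,"ay": 0,"az": 0},{"gripper": 1,"tx": 0.9,"ty": 0,"tz": 0,"ax": 0,"ay": 0,"az": 0},{"gripper": 1,"tx": 0.8,"ty": 0,"tz": 0,"ax": 0,"ay": 0,"az": 0},{"gripper": 1,"tx": 0.5,"ty": 0,"tz": 0,"ax": 0,"ay": 0,"az": 0},{"gripper": 1,"tx": 0.3,"ty": 0,"tz": 0,"ax": 0,"ay": 0,"az": 0},{"gripper": 1,"tx": 0,"ty": 0,"tz": 0,"ax": 0,"ay": 0,"az": 0},{"gripper": 1,"tx": 0,"ty": 0,"tz": 0,"ax": 0,"ay": 0,"az": 0}]'

```text
t: 7.15
eef_pos: [0.4939, 0.2116, 0.2775]
ee_rot: [0.528, 1.571, -1.182]
force: [0.3, 0.1, -0.5]
width: 0.0875
```

Run:
```python
from h import *
np.set_printoptions(precision=4,suppress=True)
st=telemetry.get_state(); im=optics.grab_frame("wrist"); 
print(st['t'],st['force'],Twrist(st)); np.savez("wp2.npz",im=im,**{k:st[k] for k in('eef_pos','ee_rot')})
cv2.imwrite("pics/wp2.png",cv2.resize(im[:,:,::-1],None,fx=1.5,fy=1.5))
```

```text
7.15 [ 0.3222  0.0768 -0.4543] [[ 0.0001  0.9903 -0.1387  0.4939]
 [-0.0002 -0.1387 -0.9903  0.2116]
 [-1.      0.0001  0.0002  0.2775]
 [ 0.      0.      0.      1.    ]]
```

View pics/wp2.png

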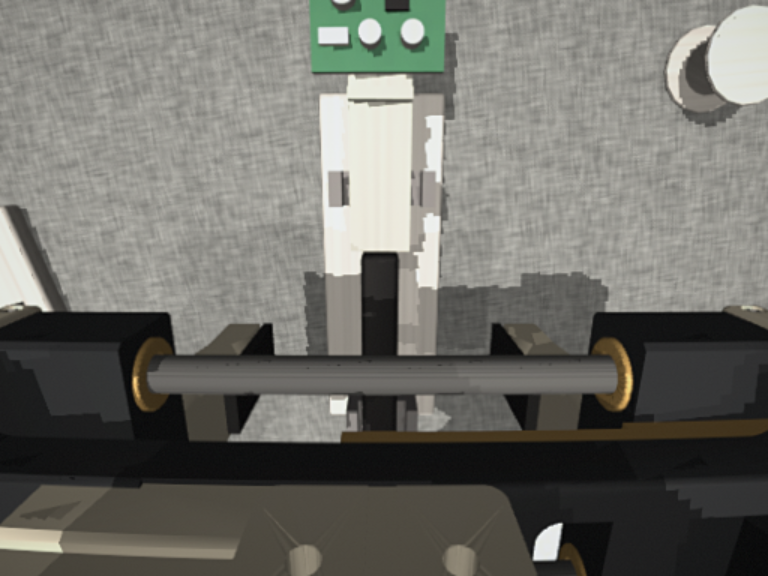

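Run:
```python
from h import *
np.set_printoptions(precision=4,suppress=True)
d=np.load("wp2.npz"); st={k:d[k] for k in('eef_pos','ee_rot')}
w=lambda r,c,z:onz("wrist",(r/1.5,c/1.5),z,st)
h=w(253,380,.068); u=np.array([.9903,-.1387,0])
g=h-.035*u; print("handle front",h,"grip",g)
for nm,p in(("row100 z60",w(100,380,.06)),("row100 z67",w(100,380,.067)),("row76 z67",w(76,380,.067)),("boardrear",w(72,378,.065)),("boardL",w(72,312,.065)),("boardR",w(72,444,.065)),("handle330",w(330,380,.068)),("blade230",w(230,380,.06))):
    q=p-g; print(nm,q@u*1000, (-q[0]*u[1]+q[1]*u[0])*1000)
print("plate edges",w(200,321,.01),w(200,443,.01))
```

```text
handle front [0.5275 0.2074 0.068 ] grip [0.4928 0.2123 0.068 ]
row100 z60 101.94037329912247 -0.06163579506713625
row100 z67 100.86176513948257 -0.08298835887990928
row76 z67 110.38085764588928 -0.09476407531310016
boardrear 112.37458549555568 0.7555021649148403
boardL 112.49815849187739 28.715830759241513
boardR 112.44697382797432 -27.195328672917455
handle330 -2.6552847845993712 0.052433368297709934
blade230 44.474435132172715 0.013084886514429586
plate edges [0.5522 0.2387 0.01  ] [0.5424 0.1685 0.01  ]
```

Emit:
play_rows --steps '[{"gripper": 1,"tx": 0.5,"ty": 0,"tz": 0,"ax": 0,"ay": 0,"az": 0},{"gripper": 1,"tx": 0.6,"ty": 0,"tz": 0,"ax": 0,"ay": 0,"az": 0},{"gripper": 1,"tx": 0.5,"ty": -0.04,"tz": 0,"ax": 0,"ay": 0,"az": 0},{"gripper": 1,"tx": 0.4,"ty": 0,"tz": -0.02,"ax": 0,"ay": 0,"az": 0},{"gripper": 1,"tx": 0.24,"ty": 0,"tz": 0,"ax": 0,"ay": 0,"az": 0},{"gripper": 1,"tx": 0.1,"ty": 0,"tz": 0,"ax": 0,"ay": 0,"az": 0},{"gripper": 1,"tx": 0,"ty": 0,"tz": 0,"ax": 0,"ay": 0,"az": 0},{"gripper": 1,"tx": 0,"ty": 0,"tz": 0,"ax": 0,"ay": 0,"az": 0}]'

```text
t: 7.87
eef_pos: [0.493, 0.2125, 0.2192]
ee_rot: [2.249, 1.57, 0.539]
force: [-0.7, -0.5, 0.3]
width: 0.0878
```

Emit:
play_rows --newtons 20 --steps '[{"gripper": 0.4,"tx": 0,"ty": 0,"tz": 0,"ax": 0,"ay": 0,"az": 0},{"gripper": 0.35,"tx": 0,"ty": 0,"tz": 0,"ax": 0,"ay": 0,"az": 0},{"gripper": 0.3,"tx": 0,"ty": 0,"tz": 0,"ax": 0,"ay": 0,"az": 0},{"gripper": 0.26,"tx": 0,"ty": 0,"tz": 0,"ax": 0,"ay": 0,"az": 0},{"gripper": 0.23,"tx": 0,"ty": 0,"tz": 0,"ax": 0,"ay": 0,"az": 0},{"gripper": 0.2,"tx": 0,"ty": 0,"tz": 0,"ax": 0,"ay": 0,"az": 0},{"gripper": 0.15,"tx": 0,"ty": 0,"tz": 0,"ax": 0,"ay": 0,"az": 0},{"gripper": 0.1,"tx": 0,"ty": 0,"tz": 0,"ax": 0,"ay": 0,"az": 0},{"gripper": 0,"tx": 0,"ty": 0,"tz": 0,"ax": 0,"ay": 0,"az": 0},{"gripper": 0,"tx": 0,"ty": 0,"tz": 0,"ax": 0,"ay": 0,"az": 0}]'

```text
t: 8.7
eef_pos: [0.4927, 0.2123, 0.2186]
ee_rot: [-0.691, 1.571, -2.4]
force: [-0.0, -0.1, 0.4]
width: 0.0267
```

Emit:
play_rows --newtons 60 --steps '[{"gripper": 0,"tx": 0,"ty": 0,"tz": 0,"ax": 0,"ay": 0,"az": 0},{"gripper": 0,"tx": 0,"ty": 0,"tz": 0,"ax": 0,"ay": 0,"az": 0},{"gripper": 0,"tx": 0,"ty": 0,"tz": 0,"ax": 0,"ay": 0,"az": 0},{"gripper": 0,"tx": 0,"ty": 0,"tz": 0,"ax": 0,"ay": 0,"az": 0}]'

```text
t: 9.03
eef_pos: [0.4927, 0.2123, 0.2186]
ee_rot: [1.79, 1.571, 0.08]
force: [-0.4, 0.1, -0.4]
width: 0.0174
```

Run:
```python
from h import *
np.set_printoptions(precision=4,suppress=True)
st=telemetry.get_state(); im=optics.grab_frame("wrist"); 
print(st['t'],st['force'],st['moment'],st['width'],Twrist(st)); np.savez("wp3.npz",im=im,**{k:st[k] for k in('eef_pos','ee_rot')})
cv2.imwrite("pics/wp3.png",cv2.resize(im[:,:,::-1],None,fx=1.5,fy=1.5))
```

```text
9.0333 [-0.3596  0.0737 -0.3912] [-0.0312  0.068   0.0765] 0.017408047038480107 [[ 0.      0.9904 -0.1385  0.4927]
 [ 0.     -0.1385 -0.9904  0.2123]
 [-1.      0.     -0.      0.2186]
 [ 0.      0.      0.      1.    ]]
```

View pics/wp3.png

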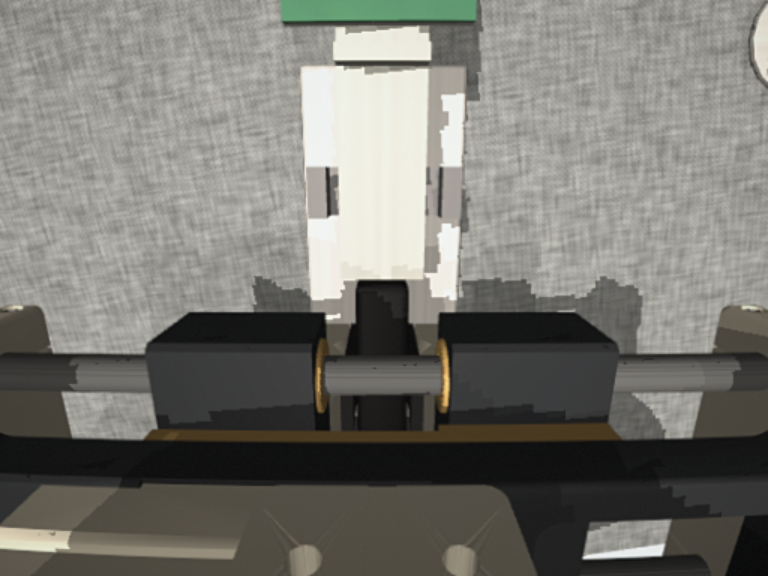

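Gripped: width 17.4 mm, board still on the blade just ahead of the step (rows 20–60). I'll lift gently.

Emit:
play_rows --steps '[{"gripper": 0,"tx": -0.05,"ty": 0,"tz": 0,"ax": 0,"ay": 0,"az": 0},{"gripper": 0,"tx": -0.1,"ty": 0,"tz": 0,"ax": 0,"ay": 0,"az": 0},{"gripper": 0,"tx": -0.15,"ty": 0,"tz": 0,"ax": 0,"ay": 0,"az": 0},{"gripper": 0,"tx": -0.2,"ty": 0,"tz": 0,"ax": 0,"ay": 0,"az": 0},{"gripper": 0,"tx": -0.25,"ty": 0,"tz": 0,"ax": 0,"ay": 0,"az": 0},{"gripper": 0,"tx": -0.3,"ty": 0,"tz": 0,"ax": 0,"ay": 0,"az": 0},{"gripper": 0,"tx": -0.3,"ty": 0,"tz": 0,"ax": 0,"ay": 0,"az": 0},{"gripper": 0,"tx": -0.3,"ty": 0,"tz": 0,"ax": 0,"ay": 0,"az": 0},{"gripper": 0,"tx": -0.3,"ty": 0,"tz": 0,"ax": 0,"ay": 0,"az": 0},{"gripper": 0,"tx": -0.2,"ty": 0,"tz": 0,"ax": 0,"ay": 0,"az": 0},{"gripper": 0,"tx": -0.15,"ty": 0,"tz": 0,"ax": 0,"ay": 0,"az": 0},{"gripper": 0,"tx": -0.1,"ty": 0,"tz": 0,"ax": 0,"ay": 0,"az": 0},{"gripper": 0,"tx": 0,"ty": 0,"tz": 0,"ax": 0,"ay": 0,"az": 0}]'

```text
t: 10.17
eef_pos: [0.4928, 0.2123, 0.2792]
ee_rot: [2.435, 1.57, 0.726]
force: [-0.1, -0.3, -3.2]
width: 0.0175
```

Run:
```python
from h import *
np.set_printoptions(precision=4,suppress=True)
st=telemetry.get_state(); im=optics.grab_frame("wrist"); s=optics.grab_frame("side")
print(st['t'],st['force'],st['moment'],st['width'],Twrist(st))
cv2.imwrite("pics/wp4.png",np.hstack([im[0:300,:,::-1][:, 130:380],cv2.resize(s[150:270,180:330,::-1],None,fx=2.5,fy=2.5)]))
```

```text
10.1667 [-0.052  -0.2995 -3.1581] [-0.0809  0.0817 -0.0418] 0.017518334400071583 [[ 0.0006  0.9904 -0.1386  0.4928]
 [ 0.0005 -0.1386 -0.9904  0.2123]
 [-1.      0.0005 -0.0006  0.2792]
 [ 0.      0.      0.      1.    ]]
```

View pics/wp4.png

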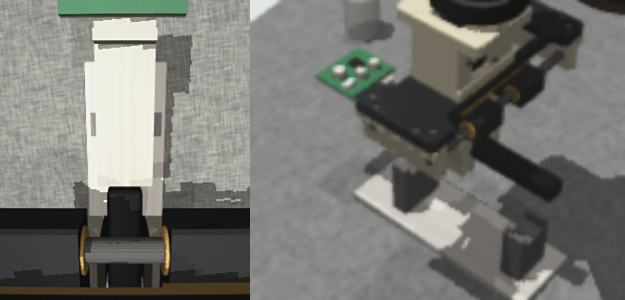

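```bash
cat >> plan.py <<'E'
def planw(pos,psi,w,g=0,T0=None,dec=2):
    T=Twrist(telemetry.get_state()) if T0 is None else T0.copy()
    Rt=axes(psi);out=[];w=np.array(w,float)
    for i in range(len(w)):
        f=w[i]/w[i:].sum()
        d=np.round(T[:3,:3].T@(np.asarray(pos)-T[:3,3])*f/0.025,dec)
        r=np.round(R.from_matrix(T[:3,:3].T@Rt).as_rotvec()*f/np.radians(6),dec)
        out.append(dict(gripper=g,**dict(zip(["tx","ty","tz","ax","ay","az"],((d+0.).tolist()+(r+0.).tolist())))))
        T[:3,3]+=T[:3,:3]@d*0.025; T[:3,:3]=T[:3,:3]@R.from_rotvec(r*np.radians(6)).as_matrix()
    return out,T
E
python3 - <<'E'
from plan import *
w=[1,2,3,4,5,6,7,8]+[8]*16+[8,7,6,5,4,3,2,1]
p=fromfx([-.202,-.0005,0]);p[2]=.2792;print(p)
o,T=planw(p,FYAW,w)
show(o[:16]);show(o[16:]);print(T)
E
```

```text
[ 0.45587842 -0.26908957  0.2792    ]
[{"gripper": 0, "ty": 0.01, "tz": 0.1, "ax": -0.01}, {"gripper": 0, "ty": 0.01, "tz": 0.19, "ax": -0.03}, {"gripper": 0, "ty": 0.02, "tz": 0.29, "ax": -0.04}, {"gripper": 0, "ty": 0.02, "tz": 0.39, "ax": -0.06}, {"gripper": 0, "ty": 0.02, "tz": 0.48, "ax": -0.07}, {"gripper": 0, "ty": 0.02, "tz": 0.58, "ax": -0.09}, {"gripper": 0, "ty": 0.02, "tz": 0.68, "ax": -0.1}, {"gripper": 0, "ty": 0.02, "tz": 0.77, "ax": -0.11}, {"gripper": 0, "ty": 0.01, "tz": 0.77, "ax": -0.11}, {"gripper": 0, "tz": 0.77, "ax": -0.11}, {"gripper": 0, "ty": -0.01, "tz": 0.77, "ax": -0.12}, {"gripper": 0, "ty": -0.02, "tz": 0.77, "ax": -0.11}, {"gripper": 0, "ty": -0.03, "tz": 0.77, "ax": -0.12}, {"gripper": 0, "ty": -0.04, "tz": 0.77, "ax": -0.11}, {"gripper": 0, "ty": -0.05, "tz": 0.77, "ax": -0.12}, {"gripper": 0, "ty": -0.06, "tz": 0.77, "ax": -0.11}]
[{"gripper": 0, "ty": -0.07, "tz": 0.77, "ax": -0.12}, {"gripper": 0, "ty": -0.08, "tz": 0.77, "ax": -0.11}, {"gripper": 0, "ty": -0.08, "tz": 0.77, "ax": -0.12}, {"gripper": 0, "ty": -0.09, "tz": 0.77, "ax": -0.11}, {"gr
[... 248 characters left out ...]
14, "tz": 0.76, "ax": -0.12}, {"gripper": 0, "ty": -0.13, "tz": 0.66, "ax": -0.1}, {"gripper": 0, "ty": -0.12, "tz": 0.57, "ax": -0.09}, {"gripper": 0, "tx": -0.01, "ty": -0.1, "tz": 0.47, "ax": -0.07}, {"gripper": 0, "ty": -0.09, "tz": 0.38, "ax": -0.06}, {"gripper": 0, "ty": -0.07, "tz": 0.28, "ax": -0.04}, {"gripper": 0, "ty": -0.04, "tz": 0.19, "ax": -0.03}, {"gripper": 0, "tx": -0.01, "ty": -0.02, "tz": 0.09, "ax": -0.01}]
[[-3.26033988e-04  9.87167487e-01  1.59687965e-01  4.55959030e-01]
 [-1.58296172e-04  1.59687921e-01 -9.87167535e-01 -2.69031432e-01]
 [-9.99999934e-01 -3.47128162e-04  1.04201144e-04  2.79301109e-01]
 [ 0.00000000e+00  0.00000000e+00  0.00000000e+00  1.00000000e+00]]
```

Emit:
play_rows --steps '[{"gripper": 0,"tx": 0,"ty": 0.01,"tz": 0.1,"ax": -0.01,"ay": 0,"az": 0},{"gripper": 0,"tx": 0,"ty": 0.01,"tz": 0.19,"ax": -0.03,"ay": 0,"az": 0},{"gripper": 0,"tx": 0,"ty": 0.02,"tz": 0.29,"ax": -0.04,"ay": 0,"az": 0},{"gripper": 0,"tx": 0,"ty": 0.02,"tz": 0.39,"ax": -0.06,"ay": 0,"az": 0},{"gripper": 0,"tx": 0,"ty": 0.02,"tz": 0.48,"ax": -0.07,"ay": 0,"az": 0},{"gripper": 0,"tx": 0,"ty": 0.02,"tz": 0.58,"ax": -0.09,"ay": 0,"az": 0},{"gripper": 0,"tx": 0,"ty": 0.02,"tz": 0.68,"ax": -0.1,"ay": 0,"az": 0},{"gripper": 0,"tx": 0,"ty": 0.02,"tz": 0.77,"ax": -0.11,"ay": 0,"az": 0},{"gripper": 0,"tx": 0,"ty": 0.01,"tz": 0.77,"ax": -0.11,"ay": 0,"az": 0},{"gripper": 0,"tx": 0,"ty": 0,"tz": 0.77,"ax": -0.11,"ay": 0,"az": 0},{"gripper": 0,"tx": 0,"ty": -0.01,"tz": 0.77,"ax": -0.12,"ay": 0,"az": 0},{"gripper": 0,"tx": 0,"ty": -0.02,"tz": 0.77,"ax": -0.11,"ay": 0,"az": 0},{"gripper": 0,"tx": 0,"ty": -0.03,"tz": 0.77,"ax": -0.12,"ay": 0,"az": 0},{"gripper": 0,"tx": 0,"ty": -0.04,"tz": 0.77,"ax": -0.11,"ay": 0,"az": 0},{"gripper": 0,"tx": 0,"ty": -0.05,"tz": 0.77,"ax": -0.12,"ay": 0,"az": 0},{"gripper": 0,"tx": 0,"ty": -0.06,"tz": 0.77,"ax": -0.11,"ay": 0,"az": 0}]'

```text
t: 11.6
eef_pos: [0.4735, -0.0301, 0.2788]
ee_rot: [2.122, 1.571, 0.561]
force: [-0.0, -0.8, -3.1]
width: 0.0176
```

Emit:
play_rows --steps '[{"gripper": 0,"tx": 0,"ty": -0.07,"tz": 0.77,"ax": -0.12,"ay": 0,"az": 0},{"gripper": 0,"tx": 0,"ty": -0.08,"tz": 0.77,"ax": -0.11,"ay": 0,"az": 0},{"gripper": 0,"tx": 0,"ty": -0.08,"tz": 0.77,"ax": -0.12,"ay": 0,"az": 0},{"gripper": 0,"tx": 0,"ty": -0.09,"tz": 0.77,"ax": -0.11,"ay": 0,"az": 0},{"gripper": 0,"tx": 0,"ty": -0.1,"tz": 0.77,"ax": -0.12,"ay": 0,"az": 0},{"gripper": 0,"tx": 0,"ty": -0.11,"tz": 0.76,"ax": -0.11,"ay": 0,"az": 0},{"gripper": 0,"tx": 0,"ty": -0.12,"tz": 0.76,"ax": -0.12,"ay": 0,"az": 0},{"gripper": 0,"tx": 0,"ty": -0.13,"tz": 0.76,"ax": -0.11,"ay": 0,"az": 0},{"gripper": 0,"tx": 0,"ty": -0.14,"tz": 0.76,"ax": -0.12,"ay": 0,"az": 0},{"gripper": 0,"tx": 0,"ty": -0.13,"tz": 0.66,"ax": -0.1,"ay": 0,"az": 0},{"gripper": 0,"tx": 0,"ty": -0.12,"tz": 0.57,"ax": -0.09,"ay": 0,"az": 0},{"gripper": 0,"tx": 0,"ty": -0.1,"tz": 0.47,"ax": -0.07,"ay": 0,"az": 0},{"gripper": 0,"tx": 0,"ty": -0.09,"tz": 0.38,"ax": -0.06,"ay": 0,"az": 0},{"gripper": 0,"tx": 0,"ty": -0.07,"tz": 0.28,"ax": -0.04,"ay": 0,"az": 0},{"gripper": 0,"tx": 0,"ty": -0.04,"tz": 0.19,"ax": -0.03,"ay": 0,"az": 0},{"gripper": 0,"tx": 0,"ty": -0.02,"tz": 0.09,"ax": -0.01,"ay": 0,"az": 0},{"gripper": 0,"tx": 0,"ty": 0,"tz": 0,"ax": 0,"ay": 0,"az": 0},{"gripper": 0,"tx": 0,"ty": 0,"tz": 0,"ax": 0,"ay": 0,"az": 0}]'

```text
t: 13.1
eef_pos: [0.456, -0.2688, 0.2786]
ee_rot: [-2.966, 1.571, 1.907]
force: [-0.6, 0.2, -2.9]
width: 0.0177
```

Run:
```python
from plan import *
np.set_printoptions(precision=4,suppress=True)
st=telemetry.get_state(); im=optics.grab_frame("wrist"); s=optics.grab_frame("scene")
print(st['t'],st['force'],st['moment'],st['width'],Twrist(st)); np.savez("wq1.npz",im=im,**{k:st[k] for k in('eef_pos','ee_rot')})
cv2.imwrite("pics/wq1.png",cv2.resize(im[0:300,60:450,::-1],None,fx=2,fy=2))
cv2.imwrite("pics/sq1.png",cv2.resize(s[100:260,40:300,::-1],None,fx=3,fy=3))
p=fromfx([-.202,-.0005,0]);p[2]=.2261
w=[1,2,3,4,4,4,3,2,1]
o,T=planw(p,FYAW,w); show(o)
```

```text
13.1 [-0.6135  0.1579 -2.8887] [-0.0715  0.154  -0.0187] 0.017721514338691007 [[-0.      0.9872  0.1597  0.456 ]
 [ 0.0001  0.1597 -0.9872 -0.2688]
 [-1.     -0.     -0.0001  0.2786]
 [ 0.      0.      0.      1.    ]]
[{"gripper": 0, "tx": 0.09}, {"gripper": 0, "tx": 0.18}, {"gripper": 0, "tx": 0.26}, {"gripper": 0, "tx": 0.35}, {"gripper": 0, "tx": 0.35, "tz": 0.01}, {"gripper": 0, "tx": 0.35, "ty": -0.01}, {"gripper": 0, "tx": 0.26}, {"gripper": 0, "tx": 0.18, "tz": 0.01}, {"gripper": 0, "tx": 0.08}]
```

View pics/wq1.png

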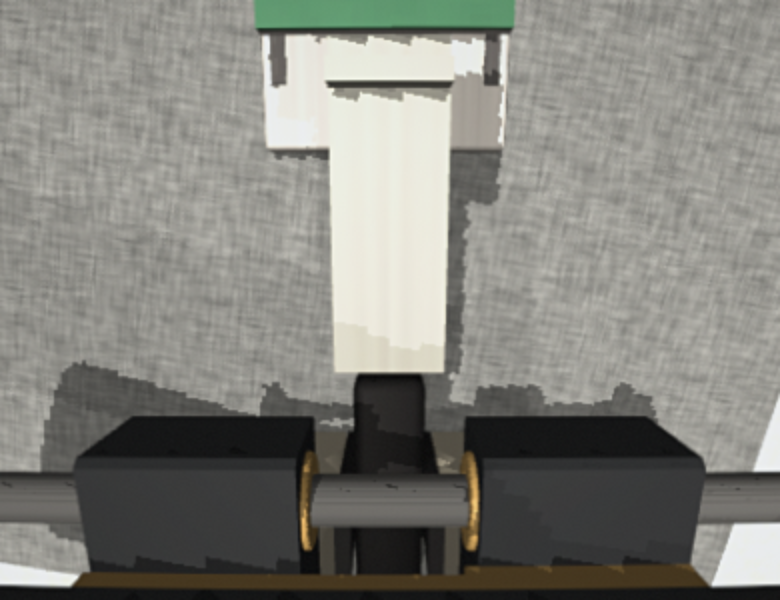

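View pics/sq1.png

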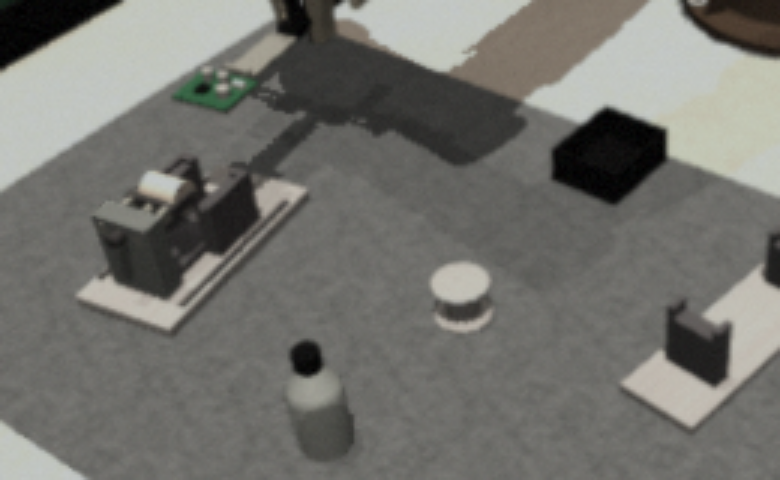

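Run:
```python
from h import *
np.set_printoptions(precision=4,suppress=True)
d=np.load("wq1.npz"); st={k:d[k] for k in('eef_pos','ee_rot')}
w=lambda r,c,z:onz("wrist",(r/2,c/2+60),z,st)
for nm,r,c in(("FL",149,267),("FR",148,501)): p=w(r,c,.012); print(nm,p,tofx(p)*1000)
for nm,r,c in(("boardL",28,256),("boardR",28,514)): p=w(r,c,.124); print(nm,p,tofx(p)*1000)
for nm,r,c in(("step L",82,327),("R",82,453)): p=w(r,c,.127); print(nm,p,tofx(p)*1000)
for nm,r,c in(("blade L",330,334),("R",330,445)): p=w(r,c,.119); print(nm,p,tofx(p)*1000)
print(tofx(st['eef_pos'])*1000)
d=np.load("wn2.npz"); c=cv2.resize(d['im'][60:170,205:320,::-1],None,fx=6,fy=6,interpolation=cv2.INTER_NEAREST); cv2.imwrite("pics/n2b.png",c)
im=np.load("wq1.npz")['im']; cv2.imwrite("pics/q2b.png",cv2.resize(im[0:90,180:325,::-1],None,fx=5,fy=5,interpolation=cv2.INTER_NEAREST))
```

```text
FL [ 0.549  -0.2033  0.012 ] [-99.5401  49.5927  12.    ]
FR [ 0.5648 -0.2991  0.012 ] [-99.2496 -47.5348  12.    ]
boardL [ 0.5629 -0.223   0.124 ] [-88.9984  27.9342 124.    ]
boardR [ 0.5718 -0.2784  0.124 ] [-89.0648 -28.2115 124.    ]
step L [ 0.5537 -0.2402  0.127 ] [-100.8238   12.3963  127.    ]
R [ 0.558  -0.2671  0.127 ] [-100.8423  -14.8412  127.    ]
blade L [ 0.4985 -0.2486  0.119 ] [-156.6718   12.9151  119.    ]
R [ 0.5029 -0.2763  0.119 ] [-156.69    -15.1293  119.    ]
[-201.8519   -0.2546  278.6472]
```

View pics/n2b.png

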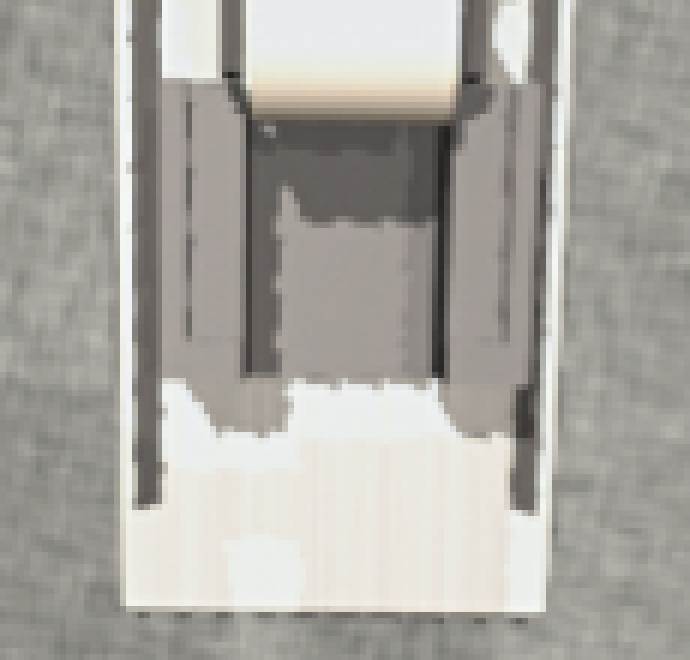

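View pics/q2b.png

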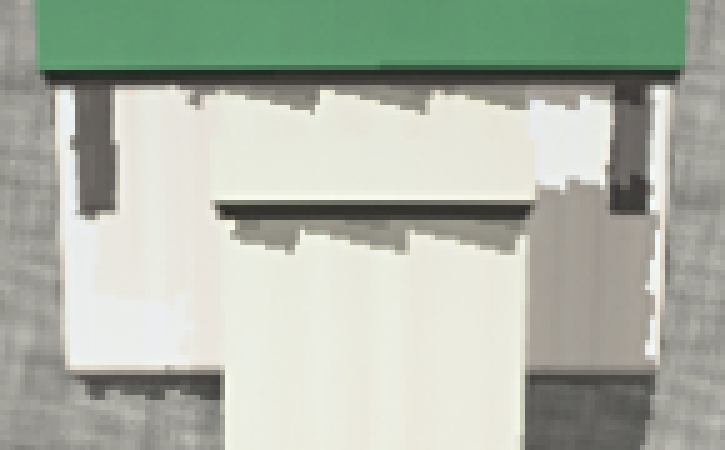

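Board centre line reads y ≈ -0.1 mm and the nest centre y ≈ -0.4 to +0.7 mm, so no sideways correction is needed. I'll lower to 7.5 mm above the ledges.

Emit:
play_rows --steps '[{"gripper": 0,"tx": 0.09,"ty": 0,"tz": 0,"ax": 0,"ay": 0,"az": 0},{"gripper": 0,"tx": 0.18,"ty": 0,"tz": 0,"ax": 0,"ay": 0,"az": 0},{"gripper": 0,"tx": 0.26,"ty": 0,"tz": 0,"ax": 0,"ay": 0,"az": 0},{"gripper": 0,"tx": 0.35,"ty": 0,"tz": 0,"ax": 0,"ay": 0,"az": 0},{"gripper": 0,"tx": 0.35,"ty": 0,"tz": 0,"ax": 0,"ay": 0,"az": 0},{"gripper": 0,"tx": 0.35,"ty": 0,"tz": 0,"ax": 0,"ay": 0,"az": 0},{"gripper": 0,"tx": 0.26,"ty": 0,"tz": 0,"ax": 0,"ay": 0,"az": 0},{"gripper": 0,"tx": 0.18,"ty": 0,"tz": 0,"ax": 0,"ay": 0,"az": 0},{"gripper": 0,"tx": 0.08,"ty": 0,"tz": 0,"ax": 0,"ay": 0,"az": 0},{"gripper": 0,"tx": 0,"ty": 0,"tz": 0,"ax": 0,"ay": 0,"az": 0},{"gripper": 0,"tx": 0,"ty": 0,"tz": 0,"ax": 0,"ay": 0,"az": 0}]'

```text
t: 14.12
eef_pos: [0.4563, -0.269, 0.2262]
ee_rot: [0.339, 1.571, -1.071]
force: [-0.5, -0.9, -3.0]
width: 0.0178
```

Run:
```python
from plan import *
np.set_printoptions(precision=4,suppress=True)
st=telemetry.get_state(); im=optics.grab_frame("wrist"); s=optics.grab_frame("scene"); d=optics.grab_frame("side")
F=[telemetry.get_state()['force'] for _ in range(3)]
print(st['t'],F,Twrist(st),tofx(st['eef_pos'])*1000); np.savez("wq2.npz",im=im,**{k:st[k] for k in('eef_pos','ee_rot')})
cv2.imwrite("pics/wq2.png",np.vstack([cv2.resize(im[0:110,130:380,::-1],(750,330)),np.hstack([cv2.resize(s[125:215,60:160,::-1],(300,270),interpolation=2),cv2.resize(d[85:165,250:383,::-1],(450,270),interpolation=2)])]))
```

```text
14.1167 [array([ 0.7375, -0.2508, -2.7407]), array([ 0.7375, -0.2508, -2.7407]), array([ 0.7375, -0.2508, -2.7407])] [[ 0.0001  0.9871  0.1599  0.4563]
 [-0.0001  0.1599 -0.9871 -0.269 ]
 [-1.      0.      0.0001  0.2262]
 [ 0.      0.      0.      1.    ]] [-201.5895   -0.5032  226.2342]
```

View pics/wq2.png

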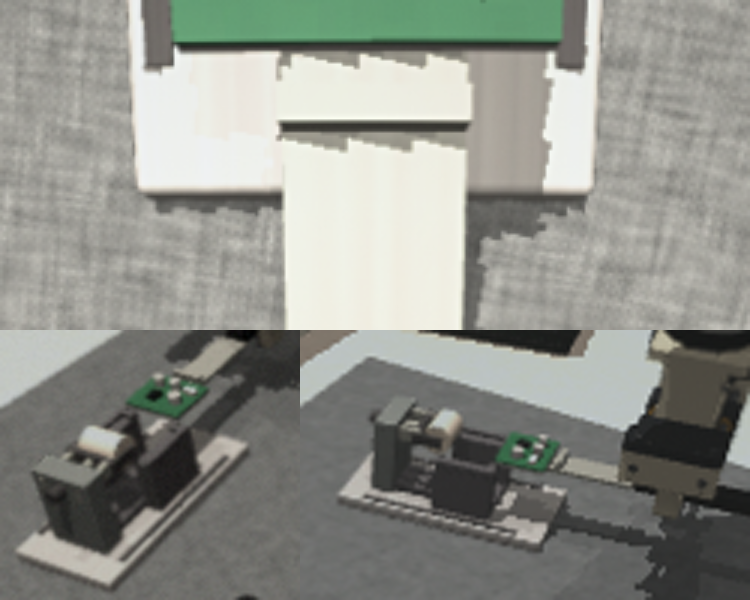

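Emit:
play_rows --steps '[{"gripper": 0,"tx": 0,"ty": 0.05,"tz": 0,"ax": 0,"ay": 0,"az": 0},{"gripper": 0,"tx": 0,"ty": 0.1,"tz": 0,"ax": 0,"ay": 0,"az": 0},{"gripper": 0,"tx": 0,"ty": 0.15,"tz": 0,"ax": 0,"ay": 0,"az": 0},{"gripper": 0,"tx": 0,"ty": 0.2,"tz": 0,"ax": 0,"ay": 0,"az": 0},{"gripper": 0,"tx": 0,"ty": 0.25,"tz": 0,"ax": 0,"ay": 0,"az": 0},{"gripper": 0,"tx": 0,"ty": 0.25,"tz": 0,"ax": 0,"ay": 0,"az": 0},{"gripper": 0,"tx": 0,"ty": 0.25,"tz": 0,"ax": 0,"ay": 0,"az": 0},{"gripper": 0,"tx": 0,"ty": 0.2,"tz": 0,"ax": 0,"ay": 0,"az": 0},{"gripper": 0,"tx": 0,"ty": 0.15,"tz": 0,"ax": 0,"ay": 0,"az": 0},{"gripper": 0,"tx": 0,"ty": 0.1,"tz": 0,"ax": 0,"ay": 0,"az": 0},{"gripper": 0,"tx": 0,"ty": 0.05,"tz": 0,"ax": 0,"ay": 0,"az": 0},{"gripper": 0,"tx": 0,"ty": 0,"tz": 0,"ax": 0,"ay": 0,"az": 0}]'

```text
t: 15.27
eef_pos: [0.4995, -0.2619, 0.226]
ee_rot: [-1.919, 1.571, 2.954]
force: [-0.5, 0.4, -2.7]
width: 0.0176
```

```bash
cat > look.py <<'E'
from plan import *
import sys
np.set_printoptions(precision=3,suppress=True)
tag=sys.argv[1]; n=int(sys.argv[2]) if len(sys.argv)>2 else 6
F=[];M=[]
st=telemetry.get_state(); im=optics.grab_frame("wrist")
for k in range(n):
    s=telemetry.get_state(); F.append(s['force']);M.append(s['moment'])
    if k==0: sc=optics.grab_frame("scene")
    elif k==1: d=optics.grab_frame("side")
    else: optics.grab_frame("scene")
F=np.array(F); c,s_=np.cos(FYAW),np.sin(FYAW)
f=F@np.array([[c,-s_,0],[s_,c,0],[0,0,1]])
print("t",s['t'],"F fixture mean",f.mean(0),"sd",f.std(0),"M",np.mean(M,0),"tcp fx mm",tofx(s['eef_pos'])*1000,"w",s['width'])
np.savez(f"{tag}.npz",im=im,**{k:st[k] for k in('eef_pos','ee_rot')})
cv2.imwrite(f"pics/{tag}.png",np.vstack([cv2.resize(im[0:110,130:380,::-1],(750,330)),np.hstack([cv2.resize(sc[125:215,60:160,::-1],(300,270),interpolation=2),cv2.resize(d[85:165,250:383,::-1],(450,270),interpolation=2)])]))
E
python3 look.py r1
```

```text
t 15.5667 F fixture mean [ 0.306 -0.254 -2.912] sd [0.434 0.346 0.163] M [-0.1    0.133 -0.007] tcp fx mm [-158.204   -0.441  226.226] w 0.01745055376472804
```

View pics/r1.png

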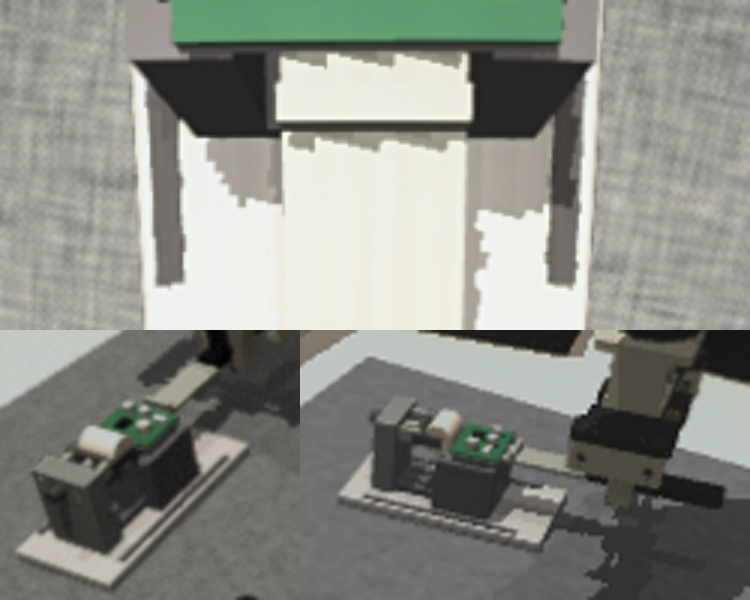

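Emit:
play_rows --steps '[{"gripper": 0,"tx": 0,"ty": 0.04,"tz": 0,"ax": 0,"ay": 0,"az": 0},{"gripper": 0,"tx": 0,"ty": 0.04,"tz": 0,"ax": 0,"ay": 0,"az": 0},{"gripper": 0,"tx": 0,"ty": 0.04,"tz": 0,"ax": 0,"ay": 0,"az": 0},{"gripper": 0,"tx": 0,"ty": 0.04,"tz": 0,"ax": 0,"ay": 0,"az": 0},{"gripper": 0,"tx": 0,"ty": 0,"tz": 0,"ax": 0,"ay": 0,"az": 0}]'

```text
t: 16.03
eef_pos: [0.5035, -0.2613, 0.2261]
ee_rot: [0.969, 1.571, -0.441]
force: [0.2, -0.3, -2.9]
width: 0.0176
```

```bash
python3 look.py r2
python3 - <<'E'
from h import *
for t in ("wq2","r1","r2"):
    im=np.load(t+".npz")['im'].astype(int); g=im[:,:,1]-im[:,:,0]
    # rear edge row of green at columns 200..300
    rows=[]
    for c in (195,210,290,305):
        col=g[0:30,c]; k=np.where(col>25)[0]; rows.append(k.max())
    print(t,rows, im[10:20,250].tolist()[:0])
    print([int(x) for x in im[8:24,196].sum(1)])
E
```

```text
t 16.3333 F fixture mean [ 0.071  0.032 -2.773] sd [0.361 0.451 0.513] M [-0.111  0.16  -0.014] tcp fx mm [-153.996   -0.394  226.155] w 0.01719324699099014
wq2 [np.int64(13), np.int64(13), np.int64(13), np.int64(13)] []
[380, 380, 382, 384, 391, 360, 123, 130, 210, 450, 684, 711, 701, 700, 699, 701]
r1 [np.int64(14), np.int64(13), np.int64(13), np.int64(13)] []
[377, 378, 379, 380, 386, 359, 128, 134, 204, 221, 242, 198, 128, 109, 110, 113]
r2 [np.int64(21), np.int64(21), np.int64(21), np.int64(21)] []
[373, 378, 377, 380, 379, 381, 379, 380, 380, 383, 386, 389, 350, 208, 150, 195]
```

View pics/r2.png

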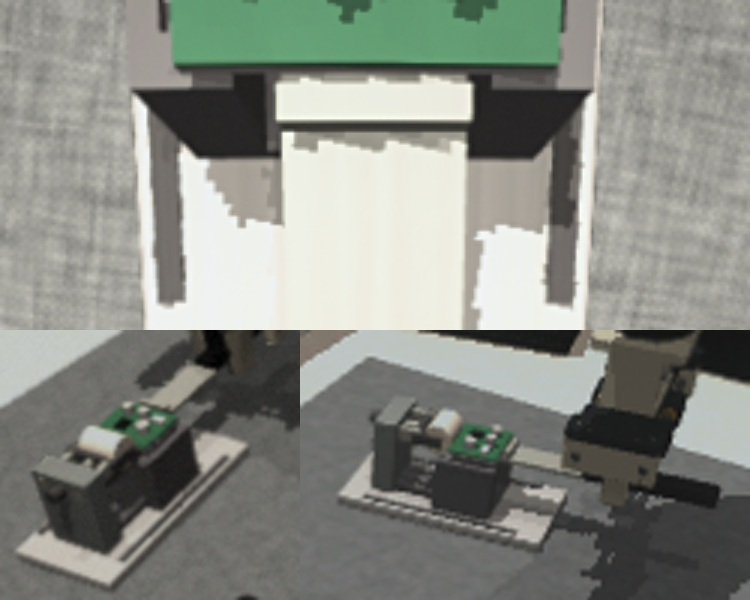

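Run:
```python
from h import *
for t,rb in (("wq2",13.7),("r1",13.7),("r2",20.9)):
    d=np.load(t+".npz"); st={k:d[k] for k in('eef_pos','ee_rot')}
    im=d['im'].astype(int); print([int(x) for x in im[16:32,250].sum(1)])
    x0=tofx(st['eef_pos'])[0]
    print(t,"board rear rel grip",(tofx(onz("wrist",(rb,195),.0725,st))[0]-x0)*1000, "step front r25.7",(tofx(onz("wrist",(25.7,250),.0745,st))[0]-x0)*1000,"lip front z64", (tofx(onz("wrist",((62 if t=='r1' else 90)/3,190),.064,st))[0])*1000)
```

```text
[198, 382, 704, 722, 711, 706, 699, 701, 694, 691, 693, 698, 701, 701, 701, 701]
wq2 board rear rel grip 112.64838688854893 step front r25.7 107.12801613179077 lip front z64 -93.17471987640211
[205, 344, 361, 432, 671, 705, 691, 688, 688, 687, 688, 691, 698, 697, 698, 698]
r1 board rear rel grip 112.55102831666207 step front r25.7 107.03842310717792 lip front z64 -45.506714230822986
[378, 375, 382, 388, 323, 109, 140, 226, 347, 425, 425, 557, 714, 704, 699, 698]
r2 board rear rel grip 109.75414329131364 step front r25.7 107.11109970952026 lip front z64 -45.349799955497005
```

Emit:
play_rows --steps '[{"gripper": 0,"tx": 0,"ty": 0.04,"tz": 0,"ax": 0,"ay": 0,"az": 0},{"gripper": 0,"tx": 0,"ty": 0.04,"tz": 0,"ax": 0,"ay": 0,"az": 0},{"gripper": 0,"tx": 0,"ty": 0.04,"tz": 0,"ax": 0,"ay": 0,"az": 0},{"gripper": 0,"tx": 0,"ty": 0.04,"tz": 0,"ax": 0,"ay": 0,"az": 0},{"gripper": 0,"tx": 0,"ty": 0.04,"tz": 0,"ax": 0,"ay": 0,"az": 0},{"gripper": 0,"tx": 0,"ty": 0.04,"tz": 0,"ax": 0,"ay": 0,"az": 0},{"gripper": 0,"tx": 0,"ty": 0.04,"tz": 0,"ax": 0,"ay": 0,"az": 0},{"gripper": 0,"tx": 0,"ty": 0.04,"tz": 0,"ax": 0,"ay": 0,"az": 0},{"gripper": 0,"tx": 0,"ty": 0,"tz": 0,"ax": 0,"ay": 0,"az": 0}]'

```text
t: 17.13
eef_pos: [0.511, -0.26, 0.2259]
ee_rot: [-1.875, 1.57, 2.998]
force: [-3.1, -1.5, -4.2]
width: 0.0175
```

```bash
python3 look.py r3 10
python3 - <<'E'
from h import *
d=np.load("r3.npz"); im=d['im'].astype(int); g=im[:,:,1]-im[:,:,0]
print([np.where(g[:60,c]>25)[0].max() for c in(195,210,230,270,290,305)])
E
```

```text
t 17.6333 F fixture mean [-3.232 -0.054 -3.716] sd [0.346 0.468 0.454] M [-0.355  1.385 -0.01 ] tcp fx mm [-146.054   -0.406  226.138] w 0.017427736825744625
[np.int64(29), np.int64(29), np.int64(27), np.int64(27), np.int64(29), np.int64(29)]
```

View pics/r3.png

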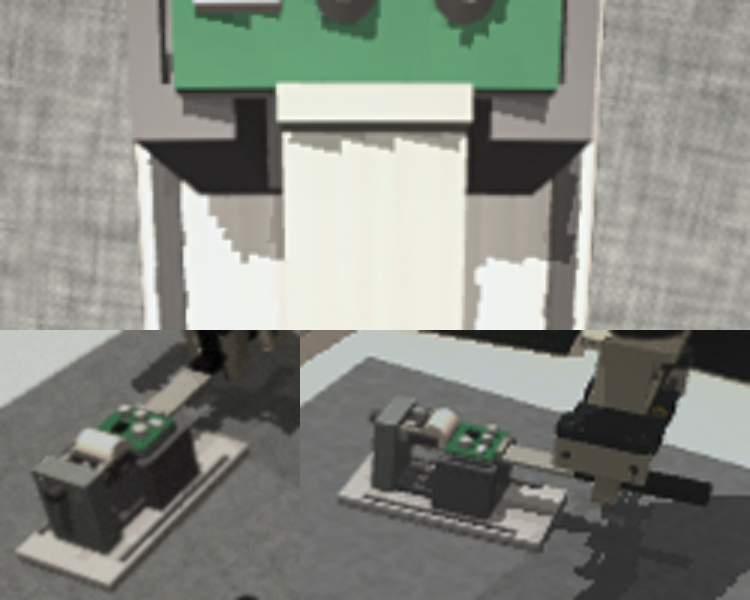

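Board is square against the step (rear edge at row ~88 of the view), with 3.2–3.4 N against the roller. That means about 4.5–5 mm pushed in. I'll push 4 mm more.

Emit:
play_rows --steps '[{"gripper": 0,"tx": 0,"ty": 0.04,"tz": 0,"ax": 0,"ay": 0,"az": 0},{"gripper": 0,"tx": 0,"ty": 0.04,"tz": 0,"ax": 0,"ay": 0,"az": 0},{"gripper": 0,"tx": 0,"ty": 0.04,"tz": 0,"ax": 0,"ay": 0,"az": 0},{"gripper": 0,"tx": 0,"ty": 0.04,"tz": 0,"ax": 0,"ay": 0,"az": 0},{"gripper": 0,"tx": 0,"ty": 0,"tz": 0,"ax": 0,"ay": 0,"az": 0}]'

```text
t: 18.1
eef_pos: [0.5151, -0.2594, 0.226]
ee_rot: [-1.827, 1.57, 3.046]
force: [-5.2, -0.7, -3.6]
width: 0.0178
```

```bash
python3 look.py r4 10
python3 - <<'E'
from h import *
d=np.load("r4.npz"); st={k:d[k] for k in('eef_pos','ee_rot')}
im=d['im']; cv2.imwrite("pics/r4b.png",cv2.resize(im[20:80,160:350,::-1],None,fx=4,fy=4,interpolation=cv2.INTER_NEAREST))
E
```

```text
t 18.6 F fixture mean [-4.208 -0.337 -3.792] sd [0.458 0.657 0.463] M [-0.409  1.843 -0.019] tcp fx mm [-142.08    -0.409  226.128] w 0.017554258426099104
```

View pics/r4b.png

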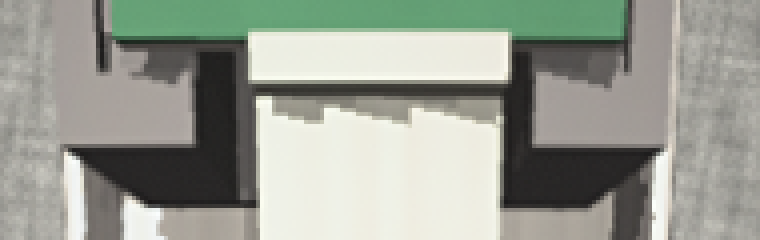

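Emit:
play_rows --steps '[{"gripper": 0,"tx": 0,"ty": 0.02,"tz": 0,"ax": 0,"ay": 0,"az": 0},{"gripper": 0,"tx": 0.04,"ty": 0,"tz": 0,"ax": 0,"ay": 0,"az": 0},{"gripper": 0,"tx": 0.04,"ty": 0,"tz": 0,"ax": 0,"ay": 0,"az": 0},{"gripper": 0,"tx": 0.04,"ty": 0,"tz": 0,"ax": 0,"ay": 0,"az": 0},{"gripper": 0,"tx": 0.04,"ty": 0,"tz": 0,"ax": 0,"ay": 0,"az": 0},{"gripper": 0,"tx": 0.04,"ty": 0,"tz": 0,"ax": 0,"ay": 0,"az": 0},{"gripper": 0,"tx": 0,"ty": 0,"tz": 0,"ax": 0,"ay": 0,"az": 0}]'

```text
t: 19.23
eef_pos: [0.5156, -0.2593, 0.2208]
ee_rot: [-1.971, 1.57, 2.902]
force: [-4.2, -1.1, -5.6]
width: 0.0171
```

```bash
python3 look.py r5 6
```

```text
t 19.5333 F fixture mean [-3.772 -0.015 -5.386] sd [0.362 0.304 0.396] M [-0.447  1.88  -0.017] tcp fx mm [-141.556   -0.383  221.137] w 0.017755559400363916
```

View pics/r5.png

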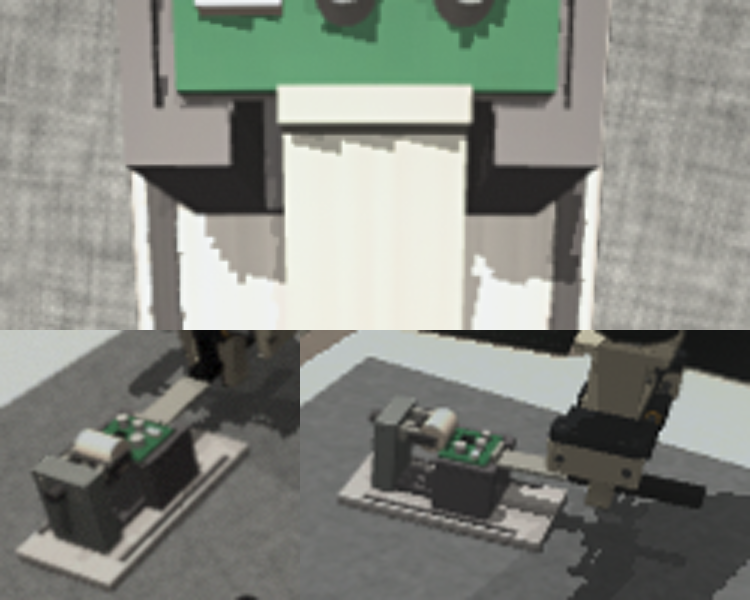

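Emit:
play_rows --steps '[{"gripper": 0,"tx": 0.04,"ty": 0,"tz": 0,"ax": 0,"ay": 0,"az": 0},{"gripper": 0,"tx": 0.04,"ty": 0,"tz": 0,"ax": 0,"ay": 0,"az": 0},{"gripper": 0,"tx": 0.04,"ty": 0,"tz": 0,"ax": 0,"ay": 0,"az": 0},{"gripper": 0,"tx": 0.04,"ty": 0,"tz": 0,"ax": 0,"ay": 0,"az": 0},{"gripper": 0,"tx": 0.04,"ty": 0,"tz": 0,"ax": 0,"ay": 0,"az": 0},{"gripper": 0,"tx": 0,"ty": 0,"tz": 0,"ax": 0,"ay": 0,"az": 0}]'

```text
t: 20.08
eef_pos: [0.5156, -0.2595, 0.2166]
ee_rot: [1.041, 1.57, -0.369]
force: [-7.0, -0.7, 0.4]
width: 0.0174
```

```bash
python3 look.py r6 6
```

```text
t 20.3833 F fixture mean [-6.748  0.715  0.235] sd [0.262 0.252 0.265] M [-0.246  2.245  0.039] tcp fx mm [-141.527   -0.538  216.711] w 0.01800390130697824
```

View pics/r6.png

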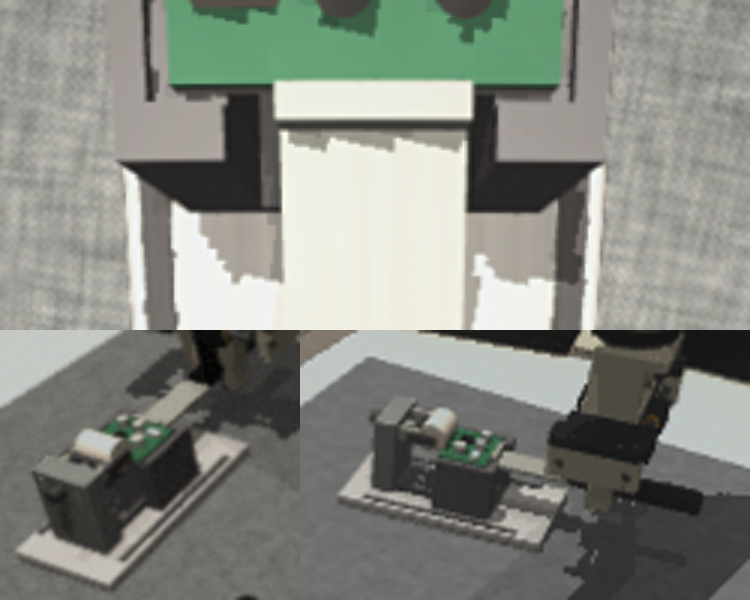

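Run:
```python
from h import *
np.set_printoptions(precision=2,suppress=True)
for t in("r4","r5","r6"):
    d=np.load(t+".npz"); st={k:d[k] for k in('eef_pos','ee_rot')}
    im=d['im']; g=im.astype(int); g=g[:,:,1]-g[:,:,0]
    r=24; k=np.where(g[r,170:340]>25)[0]+170; rr=[np.where(g[:60,c]>25)[0].max() for c in(195,210,290,305)]
    gz=st['eef_pos'][2]-.1586
    print(t,"width px row24",k.min(),k.max(),"rear rows",rr,"grip z",gz)
    for z in (.06,.062,.064,.065,.067,.069,.071,.0725):
        a=tofx(onz("wrist",(np.mean(rr)+.7,200),z,st))*1000; L=tofx(onz("wrist",(r,k.min()),z,st))*1000;R_=tofx(onz("wrist",(r,k.max()+1),z,st))*1000
        print("  z",z,"rear x",a[0],"width",L[1]-R_[1],"cy",(L[1]+R_[1])/2)
im=np.load("r6.npz")['im']; cv2.imwrite("pics/r6b.png",cv2.resize(im[0:75,160:350,::-1],None,fx=4,fy=4,interpolation=cv2.INTER_NEAREST))
```

```text
r4 width px row24 188 316 rear rows [np.int64(29), np.int64(29), np.int64(29), np.int64(29)] grip z 0.06742705373913635
  z 0.06 rear x -32.55386036123166 width 61.25698955604918 cy -0.17611596406185015
  z 0.062 rear x -33.09092691364275 width 60.41815901792366 cy -0.18798520188955692
  z 0.064 rear x -33.62799346605393 width 59.57932847979815 cy -0.19985443971725303
  z 0.065 rear x -33.89652674225942 width 59.1599132107354 cy -0.20578905863109753
  z 0.067 rear x -34.4335932946706 width 58.32108267260982 cy -0.21765829645877766
  z 0.069 rear x -34.970659847081684 width 57.48225213448431 cy -0.22952753428647554
  z 0.071 rear x -35.50772639949275 width 56.643421596358806 cy -0.24139677211417165
  z 0.0725 rear x -35.91052631380114 width 56.014298692764676 cy -0.2502987004849686
r5 width px row24 189 315 rear rows [np.int64(30), np.int64(30), np.int64(30), np.int64(30)] grip z 0.06215893195751859
  z 0.06 rear x -33.943305235149126 width 58.12757849926886 cy -0.16183268690125985
  z 0.062 rear x -34.47432059514665 width 57.301812908781756 cy -0.17385303759319193
  z 0.064 rear x -3
[... 584 characters left out ...]
rip z 0.0579810092296833
  z 0.06 rear x -33.83603777078871 width 58.23609884872741 cy -0.03600787621609669
  z 0.062 rear x -34.384335879259815 width 57.38394736392274 cy -0.053482030244895284
  z 0.064 rear x -34.93263398773103 width 56.53179587911806 cy -0.07095618427365835
  z 0.065 rear x -35.20678304196665 width 56.105720136715746 cy -0.07969326128807452
  z 0.067 rear x -35.75508115043775 width 55.25356865191101 cy -0.09716741531683937
  z 0.069 rear x -36.303379258908976 width 54.40141716710638 cy -0.11464156934562908
  z 0.071 rear x -36.85167736738019 width 53.549265682301694 cy -0.1321157233743886
  z 0.0725 rear x -37.26290094873361 width 52.91015206869821 cy -0.14522133889599154
```

View pics/r6b.png

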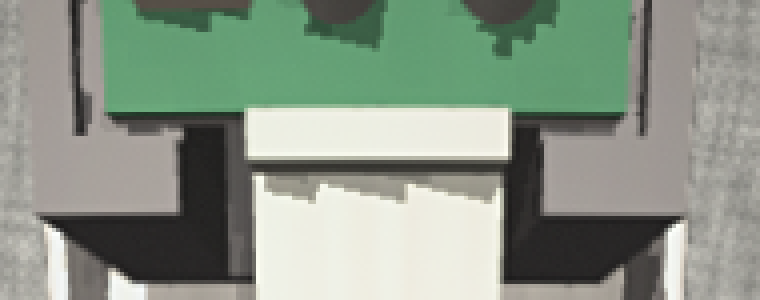

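Emit:
play_rows --steps '[{"gripper": 0,"tx": 0,"ty": -0.02,"tz": 0,"ax": 0,"ay": 0,"az": 0},{"gripper": 0,"tx": 0.03,"ty": 0,"tz": 0,"ax": 0,"ay": 0,"az": 0},{"gripper": 0,"tx": 0.03,"ty": 0,"tz": 0,"ax": 0,"ay": 0,"az": 0},{"gripper": 0,"tx": 0.03,"ty": 0,"tz": 0,"ax": 0,"ay": 0,"az": 0},{"gripper": 0,"tx": 0.03,"ty": 0,"tz": 0,"ax": 0,"ay": 0,"az": 0},{"gripper": 0,"tx": 0,"ty": -0.02,"tz": 0,"ax": 0,"ay": 0,"az": 0},{"gripper": 0,"tx": 0,"ty": -0.02,"tz": 0,"ax": 0,"ay": 0,"az": 0},{"gripper": 0,"tx": 0,"ty": 0,"tz": 0,"ax": 0,"ay": 0,"az": 0}]'

```text
t: 21.1
eef_pos: [0.5151, -0.2597, 0.2139]
ee_rot: [1.219, 1.568, -0.191]
force: [-0.4, 0.1, -1.9]
width: 0.0174
```

```bash
python3 look.py r7 8
```

```text
t 21.5 F fixture mean [-0.987  0.062 -1.747] sd [0.366 0.428 0.395] M [-0.194  0.372 -0.021] tcp fx mm [-142.834   -0.44   213.174] w 0.017435015241882467
```

View pics/r7.png

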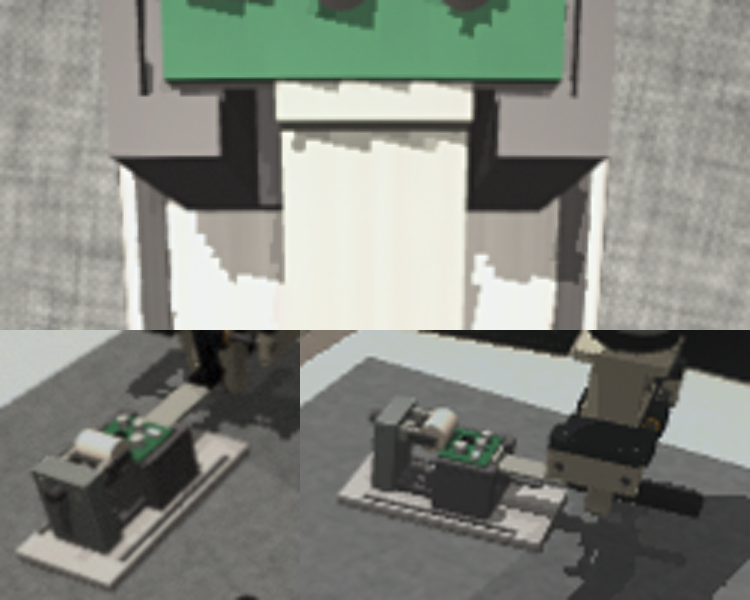

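Emit:
play_rows --steps '[{"gripper": 0,"tx": 0,"ty": -0.04,"tz": 0,"ax": 0,"ay": 0,"az": 0},{"gripper": 0,"tx": 0,"ty": -0.04,"tz": 0,"ax": 0,"ay": 0,"az": 0},{"gripper": 0,"tx": 0,"ty": -0.04,"tz": 0,"ax": 0,"ay": 0,"az": 0},{"gripper": 0,"tx": 0,"ty": -0.04,"tz": 0,"ax": 0,"ay": 0,"az": 0},{"gripper": 0,"tx": 0,"ty": 0,"tz": 0,"ax": 0,"ay": 0,"az": 0}]'

```text
t: 21.97
eef_pos: [0.51, -0.2602, 0.2132]
ee_rot: [2.388, 1.571, 0.978]
force: [0.2, -1.2, -2.8]
width: 0.0174
```

```bash
python3 look.py r8 8
```

```text
t 22.3667 F fixture mean [-0.023 -0.259 -2.485] sd [0.634 0.275 0.447] M [-0.107  0.082  0.006] tcp fx mm [-146.94    -0.427  213.165] w 0.017215805081789035
```

View pics/r8.png

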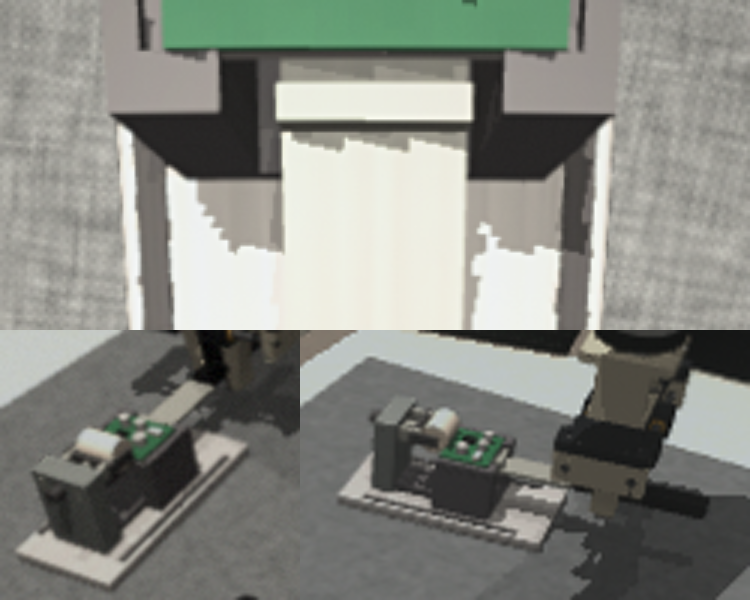

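Step and board have parted: the gap shows at rows 50–80, and the force is back to the paddle's weight. I'll draw the blade straight out.

Emit:
play_rows --steps '[{"gripper": 0,"tx": 0,"ty": -0.05,"tz": 0,"ax": 0,"ay": 0,"az": 0},{"gripper": 0,"tx": 0,"ty": -0.1,"tz": 0,"ax": 0,"ay": 0,"az": 0},{"gripper": 0,"tx": 0,"ty": -0.2,"tz": 0,"ax": 0,"ay": 0,"az": 0},{"gripper": 0,"tx": 0,"ty": -0.3,"tz": 0,"ax": 0,"ay": 0,"az": 0},{"gripper": 0,"tx": 0,"ty": -0.3,"tz": 0,"ax": 0,"ay": 0,"az": 0},{"gripper": 0,"tx": 0,"ty": -0.3,"tz": 0,"ax": 0,"ay": 0,"az": 0},{"gripper": 0,"tx": 0,"ty": -0.3,"tz": 0,"ax": 0,"ay": 0,"az": 0},{"gripper": 0,"tx": 0,"ty": -0.3,"tz": 0,"ax": 0,"ay": 0,"az": 0},{"gripper": 0,"tx": 0,"ty": -0.3,"tz": 0,"ax": 0,"ay": 0,"az": 0},{"gripper": 0,"tx": 0,"ty": -0.2,"tz": 0,"ax": 0,"ay": 0,"az": 0},{"gripper": 0,"tx": 0,"ty": -0.1,"tz": 0,"ax": 0,"ay": 0,"az": 0},{"gripper": 0,"tx": 0,"ty": 0,"tz": 0,"ax": 0,"ay": 0,"az": 0}]'

```text
t: 23.42
eef_pos: [0.4491, -0.2701, 0.2133]
ee_rot: [2.323, 1.571, 0.912]
force: [-0.6, 0.9, -2.0]
width: 0.0174
```

```bash
python3 look.py r9 8
```

```text
t 23.8167 F fixture mean [-0.115  0.306 -2.667] sd [0.43  0.465 0.535] M [-0.101  0.071  0.013] tcp fx mm [-208.041   -0.393  213.089] w 0.017206776303937067
```

View pics/r9.png

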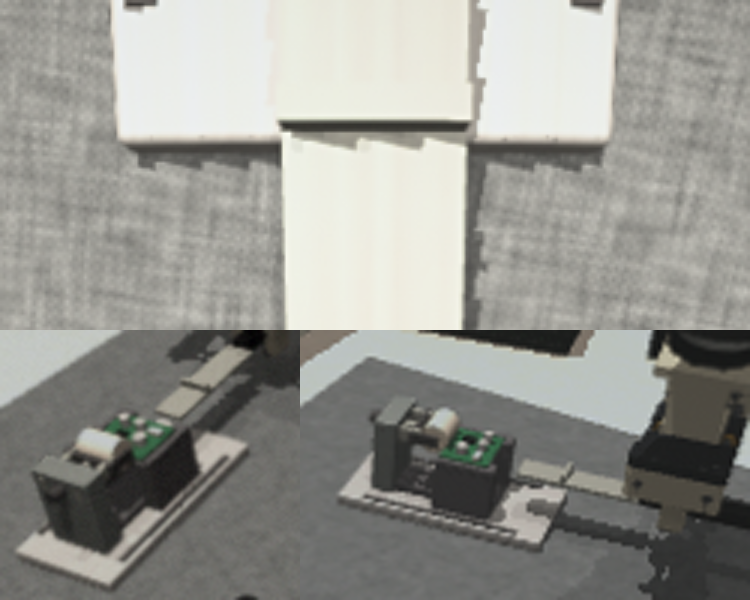

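Run:
```python
from plan import *
np.set_printoptions(precision=2,suppress=True)
d=np.load("r8.npz"); st={k:d[k] for k in('eef_pos','ee_rot')}
g=d['im'].astype(int); g=g[:,:,1]-g[:,:,0]; r=13
k=np.where(g[r,170:340]>25)[0]+170; rr=[np.where(g[:60,c]>25)[0].max() for c in(190,200,210,290,300,310)]
print(k.min(),k.max(),rr)
for z in(.063,.065,.067,.069):
    L=tofx(onz("wrist",(r,k.min()),z,st))*1000;R_=tofx(onz("wrist",(r,k.max()+1),z,st))*1000; print(z,tofx(onz("wrist",(np.mean(rr)+.7,200),z,st))[0]*1000,L[1]-R_[1],(L[1]+R_[1])/2)
for n in("scene","side"):
    im=optics.grab_frame(n); 
    c=im[145:205,75:130] if n=="scene" else im[95:160,260:325]
    cv2.imwrite(f"pics/seat_{n}.png",cv2.resize(c[:,:,::-1],None,fx=9,fy=9,interpolation=cv2.INTER_CUBIC))
    for zz,nm in((.065,"flat"),):
        for x,y in((-.0137+.023,.028),(-.0137+.023,-.028),(-.0137-.023,.028),(-.0137-.023,-.028)):
            print(n,nm,proj(n,fromfx(np.array([x,y,zz]))))
```

```text
184 318 [np.int64(15), np.int64(15), np.int64(15), np.int64(16), np.int64(15), np.int64(16)]
0.063 -36.58260897971152 56.785207257266606 0.09730650538873142
0.065 -37.202814985326704 55.91316549051568 0.07929296292261334
0.067 -37.82302099094188 55.04112372376475 0.061279420456497036
0.069 -38.443226996556945 54.169081957013766 0.04326587799040382
scene flat [105.43 167.64]
scene flat [ 87.66 162.29]
scene flat [116.6  157.24]
scene flat [ 99.07 152.22]
side flat [289.99 121.78]
side flat [295.65 113.68]
side flat [304.13 124.98]
side flat [309.38 116.67]
```

View pics/seat_scene.png

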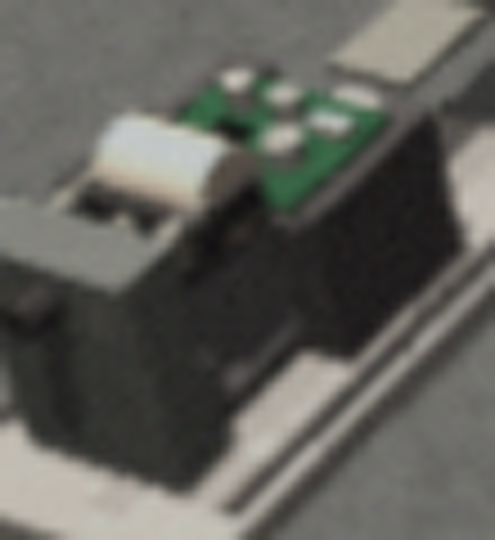

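View pics/seat_side.png

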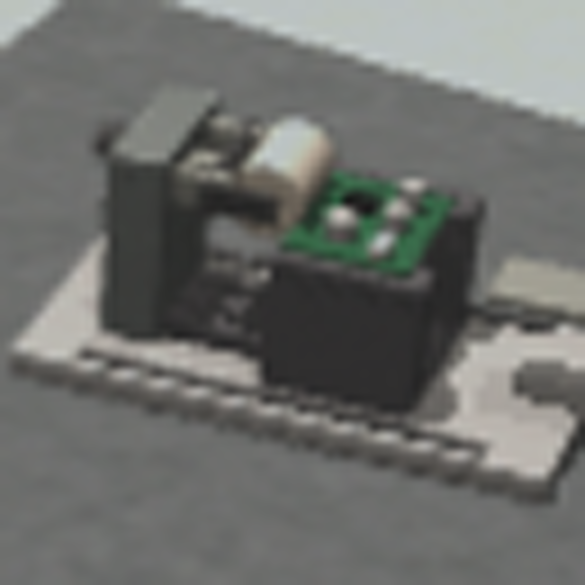

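Board top height fits z = 65 mm, so it lies flat. Its rear edge is at the lips (-37.2 against -37.4 mm), y is about 0.1 mm and it sits square. Now I bring the paddle back.

Run:
```python
from plan import *
st=telemetry.get_state(); T=Twrist(st); T[2,3]+=.065
w=[2,4,6,8]+[9]*14+[8,6,4,2]
o,T=planw([.4927,.2123,.2792],np.arctan2(-.1386,.9904),w,T0=T)
for i,r in enumerate(o): print(i,list(r.values()))
print(T)
```

```text
0 [0, 0.0, 0.06, -0.23, 0.03, 0.0, 0.0]
1 [0, 0.0, 0.11, -0.45, 0.07, 0.0, 0.0]
2 [0, 0.0, 0.17, -0.68, 0.1, 0.0, 0.0]
3 [0, 0.0, 0.21, -0.91, 0.14, 0.0, 0.0]
4 [0, 0.0, 0.22, -1.03, 0.16, 0.0, 0.0]
5 [0, 0.0, 0.21, -1.03, 0.16, 0.0, 0.0]
6 [0, 0.0, 0.19, -1.03, 0.15, 0.0, 0.0]
7 [0, 0.0, 0.17, -1.04, 0.16, 0.0, 0.0]
8 [0, 0.0, 0.15, -1.04, 0.15, 0.0, 0.0]
9 [0, 0.0, 0.14, -1.04, 0.16, 0.0, 0.0]
10 [0, 0.0, 0.12, -1.04, 0.15, 0.0, 0.0]
11 [0, 0.0, 0.1, -1.04, 0.16, 0.0, 0.0]
12 [0, -0.01, 0.09, -1.05, 0.15, 0.0, 0.0]
13 [0, 0.0, 0.07, -1.05, 0.16, 0.0, 0.0]
14 [0, -0.01, 0.05, -1.05, 0.15, 0.0, 0.0]
15 [0, 0.0, 0.04, -1.05, 0.16, 0.0, 0.0]
16 [0, -0.01, 0.02, -1.05, 0.15, 0.0, 0.0]
17 [0, 0.0, 0.0, -1.05, 0.16, 0.0, 0.0]
18 [0, -0.01, -0.01, -0.93, 0.14, 0.0, 0.0]
19 [0, 0.0, -0.02, -0.7, 0.1, 0.0, 0.0]
20 [0, 0.0, -0.02, -0.46, 0.07, 0.0, 0.0]
21 [0, 0.0, -0.01, -0.23, 0.03, 0.0, 0.0]
[[-6.42500124e-05  9.90364780e-01 -1.38483207e-01  4.92680276e-01]
 [ 1.07245237e-05 -1.38483206e-01 -9.90364782e-01  2.12199061e-01]
 [-9.99999998e-01 -6.51161160e-05 -1.72364285e-06  2.79109302e-01]
 [ 0.00000000e+00  0.00000000e+00  0.00000000e+00  1.00000000e+00]]
```

Emit:
play_rows --steps '[{"gripper": 0,"tx": -0.2,"ty": 0,"tz": 0,"ax": 0,"ay": 0,"az": 0},{"gripper": 0,"tx": -0.4,"ty": 0,"tz": 0,"ax": 0,"ay": 0,"az": 0},{"gripper": 0,"tx": -0.5,"ty": 0,"tz": 0,"ax": 0,"ay": 0,"az": 0},{"gripper": 0,"tx": -0.5,"ty": 0,"tz": 0,"ax": 0,"ay": 0,"az": 0},{"gripper": 0,"tx": -0.5,"ty": 0,"tz": 0,"ax": 0,"ay": 0,"az": 0},{"gripper": 0,"tx": -0.4,"ty": 0.06,"tz": -0.2,"ax": 0.03,"ay": 0,"az": 0},{"gripper": 0,"tx": -0.1,"ty": 0.11,"tz": -0.4,"ax": 0.07,"ay": 0,"az": 0},{"gripper": 0,"tx": 0,"ty": 0.17,"tz": -0.6,"ax": 0.1,"ay": 0,"az": 0},{"gripper": 0,"tx": 0,"ty": 0.21,"tz": -0.8,"ax": 0.14,"ay": 0,"az": 0},{"gripper": 0,"tx": 0,"ty": 0.22,"tz": -1,"ax": 0.16,"ay": 0,"az": 0},{"gripper": 0,"tx": 0,"ty": 0.21,"tz": -1,"ax": 0.16,"ay": 0,"az": 0},{"gripper": 0,"tx": 0,"ty": 0.19,"tz": -1,"ax": 0.16,"ay": 0,"az": 0},{"gripper": 0,"tx": 0,"ty": 0.17,"tz": -1,"ax": 0.16,"ay": 0,"az": 0},{"gripper": 0,"tx": 0,"ty": 0.15,"tz": -1,"ax": 0.16,"ay": 0,"az": 0},{"gripper": 0,"tx": 0,"ty": 0.14,"tz": -1,"ax": 0.16,"ay": 0,"az": 0},{"gripper": 0,"tx": 0,"ty": 0.12,"tz": -1,"ax": 0.16,"ay": 0,"az": 0},{"gripper": 0,"tx": 0,"ty": 0.1,"tz": -0.9,"ax": 0.16,"ay": 0,"az": 0},{"gripper": 0,"tx": 0,"ty": 0.05,"tz": -0.7,"ax": 0.12,"ay": 0,"az": 0},{"gripper": 0,"tx": 0,"ty": 0.02,"tz": -0.5,"ax": 0.1,"ay": 0,"az": 0}]'

```text
t: 25.55
eef_pos: [0.4773, 0.0127, 0.2791]
ee_rot: [2.038, 1.57, 0.435]
force: [0.8, 0.6, -3.1]
width: 0.0172
```

Run:
```python
from plan import *
st=telemetry.get_state(); print(st['t'],Twrist(st)[:3,3],st['force'])
T0=np.load("r9.npz"); T=np.eye(4); T[:3,:3]=R.from_euler('xyz',T0['ee_rot']).as_matrix(); T[:3,3]=T0['eef_pos']
# replay commanded
rows=[(-.2,0,0,0),(-.4,0,0,0),(-.5,0,0,0),(-.5,0,0,0),(-.5,0,0,0),(-.4,.06,-.2,.03),(-.1,.11,-.4,.07),(0,.17,-.6,.1),(0,.21,-.8,.14),(0,.22,-1,.16),(0,.21,-1,.16),(0,.19,-1,.16),(0,.17,-1,.16),(0,.15,-1,.16),(0,.14,-1,.16),(0,.12,-1,.16),(0,.1,-.9,.16),(0,.05,-.7,.12),(0,.02,-.5,.1)]
for a,b,c,x in rows:
    T[:3,3]+=T[:3,:3]@np.array([a,b,c])*.025; T[:3,:3]=T[:3,:3]@R.from_rotvec([x*np.radians(6),0,0]).as_matrix()
print("cmd",T[:3,3])
o,T=planw([.4927,.2123,.2792],np.arctan2(-.1386,.9904),[5,7,9,10,10,9,7,5,3,1],T0=T)
for i,r in enumerate(o): print(i,list(r.values()))
```

```text
25.55 [0.4773239  0.0126943  0.27906109] [ 0.75329177  0.55018685 -3.10398848]
cmd [0.47681354 0.01070114 0.27829081]
0 [0, 0.0, 0.03, -0.61, 0.08, 0.0, 0.0]
1 [0, 0.0, 0.03, -0.86, 0.11, 0.0, 0.0]
2 [0, -0.01, 0.03, -1.1, 0.14, 0.0, 0.0]
3 [0, -0.01, 0.01, -1.23, 0.15, 0.0, 0.0]
4 [0, 0.0, 0.0, -1.22, 0.15, 0.0, 0.0]
5 [0, -0.01, -0.02, -1.1, 0.14, 0.0, 0.0]
6 [0, 0.0, -0.03, -0.86, 0.11, 0.0, 0.0]
7 [0, 0.0, -0.03, -0.61, 0.08, 0.0, 0.0]
8 [0, 0.0, -0.02, -0.37, 0.04, 0.0, 0.0]
9 [0, -0.01, -0.01, -0.12, 0.02, 0.0, 0.0]
```

Total sideways shift is 8.08 units and total turn is 1.02. I'll spread both over rows of at most 0.9.

Emit:
play_rows --steps '[{"gripper": 0,"tx": 0,"ty": 0.03,"tz": -0.6,"ax": 0.08,"ay": 0,"az": 0},{"gripper": 0,"tx": 0,"ty": 0.03,"tz": -0.8,"ax": 0.1,"ay": 0,"az": 0},{"gripper": 0,"tx": 0,"ty": 0.03,"tz": -0.9,"ax": 0.11,"ay": 0,"az": 0},{"gripper": 0,"tx": 0,"ty": 0.01,"tz": -0.9,"ax": 0.11,"ay": 0,"az": 0},{"gripper": 0,"tx": 0,"ty": 0,"tz": -0.9,"ax": 0.11,"ay": 0,"az": 0},{"gripper": 0,"tx": 0,"ty": -0.01,"tz": -0.9,"ax": 0.11,"ay": 0,"az": 0},{"gripper": 0,"tx": 0,"ty": -0.02,"tz": -0.9,"ax": 0.11,"ay": 0,"az": 0},{"gripper": 0,"tx": 0,"ty": -0.03,"tz": -0.8,"ax": 0.1,"ay": 0,"az": 0},{"gripper": 0,"tx": 0,"ty": -0.02,"tz": -0.6,"ax": 0.09,"ay": 0,"az": 0},{"gripper": 0,"tx": 0,"ty": -0.01,"tz": -0.4,"ax": 0.06,"ay": 0,"az": 0},{"gripper": 0,"tx": 0,"ty": 0,"tz": -0.25,"ax": 0.03,"ay": 0,"az": 0},{"gripper": 0,"tx": 0,"ty": 0,"tz": -0.13,"ax": 0.01,"ay": 0,"az": 0},{"gripper": 0,"tx": 0,"ty": 0,"tz": 0,"ax": 0,"ay": 0,"az": 0},{"gripper": 0,"tx": 0,"ty": 0,"tz": 0,"ax": 0,"ay": 0,"az": 0}]'

```text
t: 26.72
eef_pos: [0.4935, 0.2117, 0.2782]
ee_rot: [-0.814, 1.57, -2.524]
force: [-0.5, 0.7, -2.0]
width: 0.0178
```

Run:
```python
from plan import *
np.set_printoptions(precision=4,suppress=True)
st=telemetry.get_state(); im=optics.grab_frame("wrist"); print(st['t'],Twrist(st),st['force'])
o,T=planw([.4927,.2123,.2792],np.arctan2(-.1385,.9904),[1],dec=3); show(o)
cv2.imwrite("pics/b1.png",cv2.resize(im[:,:,::-1],None,fx=1.5,fy=1.5))
```

```text
26.7167 [[-0.0003  0.9903 -0.1388  0.4935]
 [-0.0002 -0.1388 -0.9903  0.2117]
 [-1.     -0.0003  0.0003  0.2782]
 [ 0.      0.      0.      1.    ]] [-0.4726  0.6771 -1.9558]
[{"gripper": 0, "tx": -0.042, "ty": -0.037, "tz": -0.026, "ax": -0.005, "ay": 0.003, "az": 0.003}]
```

View pics/b1.png

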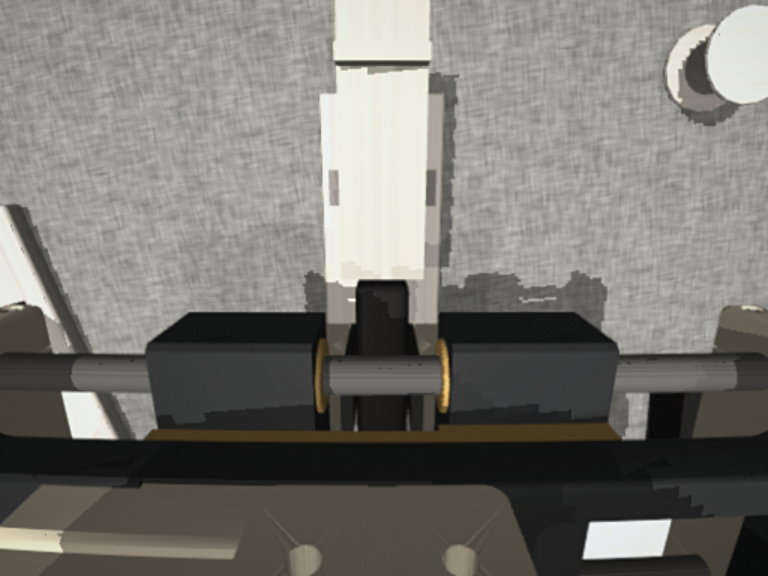

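Emit:
play_rows --steps '[{"gripper": 0,"tx": 0.2,"ty": -0.03,"tz": -0.03,"ax": 0,"ay": 0,"az": 0},{"gripper": 0,"tx": 0.4,"ty": 0,"tz": 0,"ax": 0,"ay": 0,"az": 0},{"gripper": 0,"tx": 0.4,"ty": 0,"tz": 0,"ax": 0,"ay": 0,"az": 0},{"gripper": 0,"tx": 0.4,"ty": 0,"tz": 0,"ax": 0,"ay": 0,"az": 0},{"gripper": 0,"tx": 0.3,"ty": 0,"tz": 0,"ax": 0,"ay": 0,"az": 0},{"gripper": 0,"tx": 0.2,"ty": 0,"tz": 0,"ax": 0,"ay": 0,"az": 0},{"gripper": 0,"tx": 0.15,"ty": 0,"tz": 0,"ax": 0,"ay": 0,"az": 0},{"gripper": 0,"tx": 0.1,"ty": 0,"tz": 0,"ax": 0,"ay": 0,"az": 0},{"gripper": 0,"tx": 0.1,"ty": 0,"tz": 0,"ax": 0,"ay": 0,"az": 0},{"gripper": 0,"tx": 0.05,"ty": 0,"tz": 0,"ax": 0,"ay": 0,"az": 0},{"gripper": 0,"tx": 0.05,"ty": 0,"tz": 0,"ax": 0,"ay": 0,"az": 0},{"gripper": 0,"tx": 0,"ty": 0,"tz": 0,"ax": 0,"ay": 0,"az": 0}]'

```text
t: 27.77
eef_pos: [0.493, 0.2131, 0.2194]
ee_rot: [2.593, 1.571, 0.884]
force: [0.0, -0.2, -1.7]
width: 0.0175
```

Run:
```python
from plan import *
np.set_printoptions(precision=4,suppress=True)
F=[]
for k in range(4):
    st=telemetry.get_state(); F.append(st['force']); im=optics.grab_frame("wrist" if k==0 else "side")
    if k==0: w=im
print(st['t'],Twrist(st),np.mean(F,0),st['moment'])
cv2.imwrite("pics/b2.png",np.hstack([cv2.resize(w[:230,150:370,::-1],None,fx=1.5,fy=1.5),cv2.resize(im[160:290,200:330,::-1],(345,345))]))
```

```text
27.9167 [[ 0.0003  0.9904 -0.1385  0.4931]
 [ 0.0003 -0.1385 -0.9904  0.2131]
 [-1.      0.0003 -0.0003  0.2197]
 [ 0.      0.      0.      1.    ]] [ 0.4327 -0.228  -2.2759] [-0.0575  0.1386  0.0544]
```

View pics/b2.png

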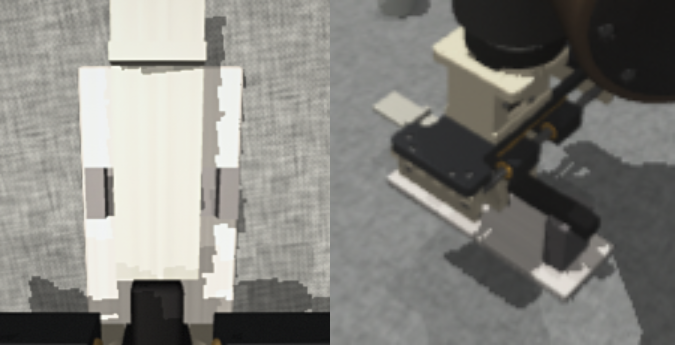

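Emit:
play_rows --steps '[{"gripper": 0,"tx": 0.03,"ty": 0,"tz": 0.02,"ax": 0,"ay": 0,"az": 0},{"gripper": 0,"tx": 0.01,"ty": 0,"tz": 0,"ax": 0,"ay": 0,"az": 0},{"gripper": 0,"tx": 0,"ty": 0,"tz": 0,"ax": 0,"ay": 0,"az": 0}]'

```text
t: 28.22
eef_pos: [0.493, 0.2126, 0.2187]
ee_rot: [2.334, 1.571, 0.624]
force: [-0.3, -1.2, 0.4]
width: 0.0177
```

Emit:
play_rows --steps '[{"gripper": 0.22,"tx": 0,"ty": 0,"tz": 0,"ax": 0,"ay": 0,"az": 0},{"gripper": 0.3,"tx": 0,"ty": 0,"tz": 0,"ax": 0,"ay": 0,"az": 0},{"gripper": 0.5,"tx": 0,"ty": 0,"tz": 0,"ax": 0,"ay": 0,"az": 0},{"gripper": 0.7,"tx": 0,"ty": 0,"tz": 0,"ax": 0,"ay": 0,"az": 0},{"gripper": 0.9,"tx": 0,"ty": 0,"tz": 0,"ax": 0,"ay": 0,"az": 0},{"gripper": 0.9,"tx": 0,"ty": 0,"tz": 0,"ax": 0,"ay": 0,"az": 0},{"gripper": 0.9,"tx": 0,"ty": 0,"tz": 0,"ax": 0,"ay": 0,"az": 0},{"gripper": 0.9,"tx": 0,"ty": 0,"tz": 0,"ax": 0,"ay": 0,"az": 0}]'

```text
t: 28.88
eef_pos: [0.493, 0.2126, 0.2184]
ee_rot: [2.273, 1.571, 0.563]
force: [-0.4, -0.4, 0.4]
width: 0.0599
```

Run:
```python
from plan import *
st=telemetry.get_state(); w=optics.grab_frame("wrist"); print(st['t'],st['force'],st['width'])
cv2.imwrite("pics/b3.png",cv2.resize(w[:,:,::-1],None,fx=1.5,fy=1.5))
```

```text
28.8833 [-0.3752093  -0.41288955  0.37892981] 0.059897944999604234
```

View pics/b3.png

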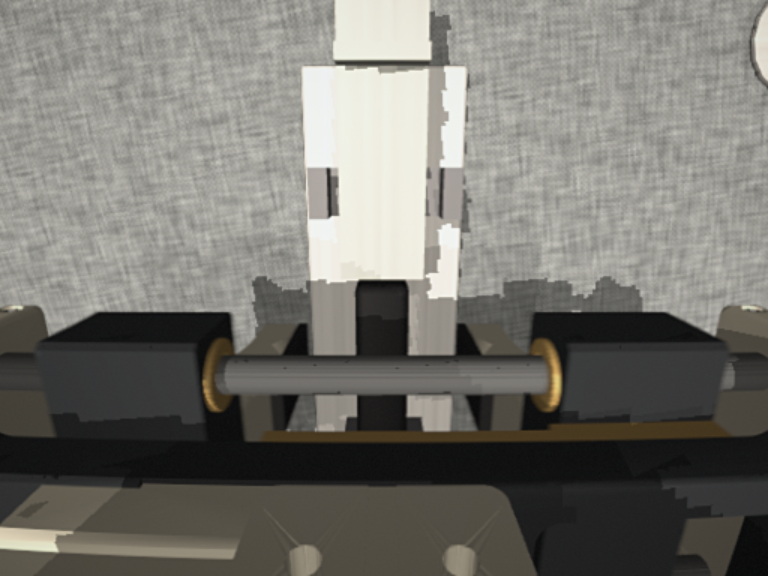

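Paddle is free in its fork, lying as it did at the start (handle front at row 280, step at row 62). I'll lift away vertically.

Emit:
play_rows --steps '[{"gripper": 0.9,"tx": -0.2,"ty": 0,"tz": 0,"ax": 0,"ay": 0,"az": 0},{"gripper": 0.9,"tx": -0.5,"ty": 0,"tz": 0,"ax": 0,"ay": 0,"az": 0},{"gripper": 0.9,"tx": -0.8,"ty": 0,"tz": 0,"ax": 0,"ay": 0,"az": 0},{"gripper": 0.9,"tx": -1,"ty": 0,"tz": 0,"ax": 0,"ay": 0,"az": 0},{"gripper": 0.9,"tx": -1,"ty": 0,"tz": 0,"ax": 0,"ay": 0,"az": 0},{"gripper": 0.9,"tx": -1,"ty": 0,"tz": 0,"ax": 0,"ay": 0,"az": 0},{"gripper": 0.9,"tx": -1,"ty": 0,"tz": 0,"ax": 0,"ay": 0,"az": 0},{"gripper": 0.9,"tx": -1,"ty": 0,"tz": 0,"ax": 0,"ay": 0,"az": 0},{"gripper": 0.9,"tx": -0.8,"ty": 0,"tz": 0,"ax": 0,"ay": 0,"az": 0},{"gripper": 0.9,"tx": -0.5,"ty": 0,"tz": 0,"ax": 0,"ay": 0,"az": 0},{"gripper": 0.9,"tx": 0,"ty": 0,"tz": 0,"ax": 0,"ay": 0,"az": 0},{"gripper": 0.9,"tx": 0,"ty": 0,"tz": 0,"ax": 0,"ay": 0,"az": 0}]'

```text
t: 29.93
eef_pos: [0.4928, 0.2125, 0.4143]
ee_rot: [2.582, 1.569, 0.872]
force: [-0.5, -0.4, -1.1]
width: 0.0789
```

Run:
```python
from plan import *
st=telemetry.get_state(); w=optics.grab_frame("wrist"); s=optics.grab_frame("scene"); d=optics.grab_frame("side"); print(st['t'],st['force'],st['width'],st['eef_pos'])
cv2.imwrite("pics/e1.png",np.vstack([np.hstack([cv2.resize(w[:,:,::-1],(400,300)),cv2.resize(s[100:280,50:350,::-1],(400,300)[::1])]),np.hstack([cv2.resize(d[80:290,190:400,::-1],(300,300)),cv2.resize(s[145:205,75:175,::-1],(500,300))])]))
u=lambda r,c,z:onz("wrist",(r,c),z,st)
g=w.astype(int).sum(2)
for r in (188,200,215): k=np.where(g[r,215:285]<120)[0]+215; print(r,k.min(),k.max())
```

```text
29.9333 [-0.48938221 -0.36826503 -1.09004862] 0.07894929001033993 [0.49281678 0.21246792 0.4143126 ]
188 248 261
200 249 261
215 248 261
```

View pics/e1.png

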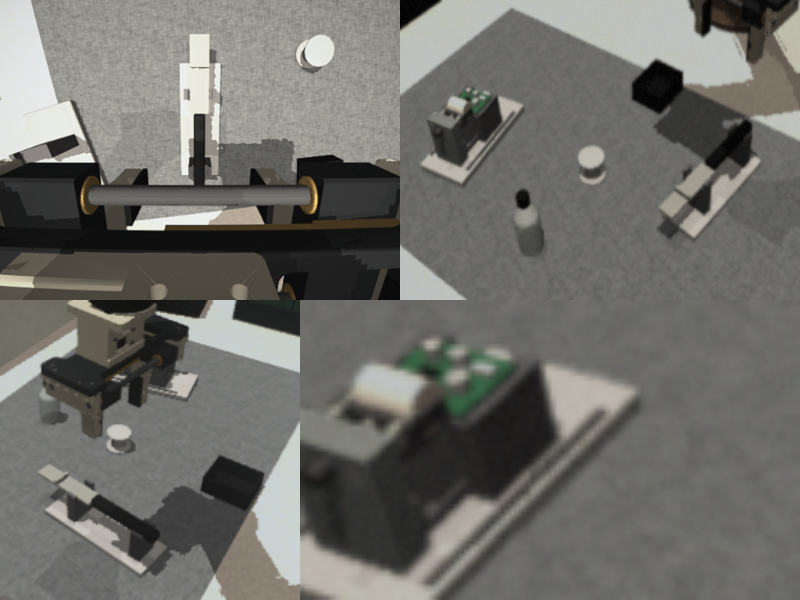

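```bash
python3 -c "
from station import job_done
print(job_done())"
```

```text
the job is handed in; nothing more can be done
None
```

The board is in the spring nest, the paddle is back on its rest, and the job was handed in at about 30 s of the 72 s limit. The interface gave no verdict.

**What I did:** I took the paddle by its handle at 60 N and carried the board level to the nest. By sight the nest was clamped about 14 mm forward of its nominal place. I pushed the board in with the step, lowered it behind the lips and drew the blade out about 5.4 mm below the ledges. The paddle went back where it had lain and the gripper opened and lifted clear.

**Last checks on the board** (wrist picture, taken just after step and board parted):
- **Height:** the board's top fits z = 65 mm, so it lies flat on the ledges.
- **Position:** its rear edge is at the lips (-37.2 mm against -37.4 mm) and it is 0.1 mm off the centre line. That implies the roller is pushed in about 4 mm, but I did not measure the roller directly.
- **Later pictures:** after the paddle was drawn out and again at the end, the board looked unchanged.

**Other final checks:** the paddle looks level in its forks. Bottle, bin and spool look unmoved by eye.

**Did not agree or was off:**
- Before lowering, the force (4.2 N) suggested 7.5 mm of push, while the geometry suggested about 9 mm. I pushed 0.5 mm more; both readings stay under the 11 mm limit.
- While lowering, the force along the fixture rose briefly to about 7 N, under the 14 N limit, and the paddle's nose sank about 2 mm.
- My first two move calls were refused because rows must give every key; the arm did not move.

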